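Load the wax melter for bottle dipping

TASK

Get the wax melter ready for dipping bottle necks: swing its lid right up and back, push every wax bar that is in the mould out onto the apron with its lane's spring slide (do not dig at bars still inside the mould with the fingers), and put all those bars and the spare one lying on the table into the tank. Then shut the lid fully and, last of all, wind the clockwork timer clockwise up to its stop, a part-turn at a time. Leave the slides sprung back home, and do not touch the glasses standing about.

Things in the scene. Friction and masses are not known exactly. Their poses are not given: they have to be found in the camera images.
- mould: aluminium bar mould, fixed. Origin at table level under the middle of the lanes' exit; x along the lanes away from the exit (bars leave towards -x), y across. Base plate 12 mm thick, x -105 to 170, y +-100 mm; x < 0 is a flat open apron. Lane block x 0 to 120, 48 mm high: 4 tunnels 36 wide, 31 high (mm) level with the apron, at y -69, -23, 23, 69, roofed but for a 14 mm slot
- tank (a point): centre of the tank floor of the wax melter (fixed, grey and steel), 32 mm above the table; x towards the lid hinge at the rear, z up. Tank 200 x 200 mm inside (+-100 in x and y), rim 62 mm above this point, walls 10 mm; 2 x 2 bars fit flat in it. Beside it at y -110 to -190 a deck at rim height carries the timer. The lid's hinge line runs along y at x = 118, z = 62 mm
- lid (a joint): lid of the melter, a 226 x 218 mm steel plate 5 mm thick, hinged behind the tank's rear rim; 0 = shut, grows as its front edge goes up and back, upright at 1.57, stops at 1.68 rad. Stiff hinge: it stays at any angle and takes 1 to 5 N at the handle
- lid_handle (a point): middle of the lid's handle, a round black bar 12 mm thick, 90 mm long, parallel to the hinge (tank's y), its axis 38 mm above the lid's upper face, on two end posts. With the lid shut it is 205 mm in front (tank -x) of the hinge line and 43 mm above it. Axes of the lid
- timer (a joint): clockwork timer on the melter's deck, wound clockwise seen from above; 0 = run down, grows as it is wound, hard stop at 4.0 rad. Its spring stiffens towards the end (0.15 N m at most); it stays where it is let go and does not run back. It takes several grips
- timer_grip (a point): on the timer's upright axis, in its wing grip: a black bar 50 mm long (this point's x), 12 mm thick (its y), 28 mm high, top 12 mm above this point; it stands on a round skirt whose top is 16 mm below this point. 121 mm above the table
- bar1: oxblood-red wax bar, 80 mm long (its x) x 32 wide (y) x 28 high (z), 45 to 90 g; origin at the centre of its underside. Cast in lane 1 of the mould (lane 1 at y = -69 mm), lying flat along the tunnel, its middle 41 mm inside the exit. None when that lane is empty
- bar2: oxblood-red wax bar, 80 mm long (its x) x 32 wide (y) x 28 high (z), 45 to 90 g; origin at the centre of its underside. Cast in lane 2 of the mould (lane 1 at y = -69 mm), lying flat along the tunnel, its middle 41 mm inside the exit. None when that lane is empty
- bar3: oxblood-red wax bar, 80 mm long (its x) x 32 wide (y) x 28 high (z), 45 to 90 g; origin at the centre of its underside. Cast in lane 3 of the mould (lane 1 at y = -69 mm), lying flat along the tunnel, its middle 41 mm inside the exit. None when that lane is empty
- bar4: oxblood-red wax bar, 80 mm long (its x) x 32 wide (y) x 28 high (z), 45 to 90 g; origin at the centre of its underside. Cast in lane 4 of the mould (lane 1 at y = -69 mm), lying flat along the tunnel, its middle 41 mm inside the exit. None when that lane is empty
- spare: oxblood-red wax bar, 80 mm long (its x) x 32 wide (y) x 28 high (z), 45 to 90 g; origin at the centre of its underside. A leftover bar lying loose on the table between mould and melter; always there
- slide1 (a joint): spring ejector slide of lane 1: 0 = home, grows as it is pushed towards the exit (mould -x), stops at 0.088 m, when the bar lies wholly on the apron, its near end 5 mm clear of the exit. Takes 1.5 N at home to 4.5 N at the stop, plus up to 2 N of drag; springs back when let go, the bar stays out
- tab1 (a point): middle of the rear (+x) face of slide 1's black thumb tab, standing up through the slot: 26 mm wide (y), 12 mm thick (x), from 52 to 82 mm above the table (this point 67 mm); axes as the mould's. Pushed from behind towards mould -x; the block behind it is level, 48 mm high
- slide2 (a joint): spring ejector slide of lane 2: 0 = home, grows as it is pushed towards the exit (mould -x), stops at 0.088 m, when the bar lies wholly on the apron, its near end 5 mm clear of the exit. Takes 1.5 N at home to 4.5 N at the stop, plus up to 2 N of drag; springs back when let go, the bar stays out
- tab2 (a point): middle of the rear (+x) face of slide 2's black thumb tab, standing up through the slot: 26 mm wide (y), 12 mm thick (x), from 52 to 82 mm above the table (this point 67 mm); axes as the mould's. Pushed from behind towards mould -x; the block behind it is level, 48 mm high
- slide3 (a joint): spring ejector slide of lane 3: 0 = home, grows as it is pushed towards the exit (mould -x), stops at 0.088 m, when the bar lies wholly on the apron, its near end 5 mm clear of the exit. Takes 1.5 N at home to 4.5 N at the stop, plus up to 2 N of drag; springs back when let go, the bar stays out
- tab3 (a point): middle of the rear (+x) face of slide 3's black thumb tab, standing up through the slot: 26 mm wide (y), 12 mm thick (x), from 52 to 82 mm above the table (this point 67 mm); axes as the mould's. Pushed from behind towards mould -x; the block behind it is level, 48 mm high
- slide4 (a joint): spring ejector slide of lane 4: 0 = home, grows as it is pushed towards the exit (mould -x), stops at 0.088 m, when the bar lies wholly on the apron, its near end 5 mm clear of the exit. Takes 1.5 N at home to 4.5 N at the stop, plus up to 2 N of drag; springs back when let go, the bar stays out
- tab4 (a point): middle of the rear (+x) face of slide 4's black thumb tab, standing up through the slot: 26 mm wide (y), 12 mm thick (x), from 52 to 82 mm above the table (this point 67 mm); axes as the mould's. Pushed from behind towards mould -x; the block behind it is level, 48 mm high
- wineglass: stemmed wine glass, 155 mm high, 72 mm across; a bystander standing upright, origin at the centre of its underside; the robot must not touch it
- votive1: clear glass votive cup, 75 mm high, 72 mm across; a bystander standing upright, origin at the centre of its underside; the robot must not touch it
- votive2: amber glass votive cup, 75 mm high, 72 mm across; a bystander standing upright, origin at the centre of its underside; the robot must not touch it
Not all that is in view belongs to the job. What is shaped like the bar1 but grey or purple is not meant. What is shaped like the spare but turquoise is not meant.

How it is judged:
By the outcome, as a careful person would: the job done as asked, in the order asked, and still so for the second after the job is handed in, with the robot touching nothing.
Of bar1, bar2, bar3, bar4 only 2 to 3 are there at a start; the rules pass over those that are not, and their reading is None.
At some moment in a run one of spare may be knocked a few centimetres aside while the robot is not near it.
Once in a run the grip may slacken for a moment while it holds something.
It also fails if it takes over 210 s, if anything falls off the work surface, if the arm or the gripper's body presses on something with over 40 N, if the wrist force passes 120 N, or if a joint passes its speed limit or range.

ROBOT

A 6-joint arm with a two-finger parallel gripper is mounted at the origin on the work surface. World frame = base frame: x ahead of the robot, y to its left, z up, the work surface at z = 0. Lengths are in m, angles in rad, forces in N, time in s.
With the tool pointing down it reaches from about 0.275 to 0.825 m from the base axis. Payload 5.2 kg.
Tool frame: the origin (TCP) lies at the very end of the fingers, on their centre line; the grasp point (between the pads) lies behind it (env.grip_depth is the z of the grasp point in the tool frame, in m); z points along the fingers, y is the line along which they close (so a half turn about z gives the same grasp; the last joint's range is limited). The gripper opens to 93 mm and grips with 3 to 60 N. Pads are 15 mm wide; open, the fingers measure 128 mm over their backs; the gripper's body (75 mm by 188 mm) begins 65 mm behind the grasp point.
Start: joints at [0.954, 0.259, 1.535, -0, 1.348, -0.203], TCP at [0.221, 0.504, 0.219] pointing down, gripper open.
Joint ranges: [-3.14, 3.14], [-0.91, 2.08], [0.19, 2.58], [-1.22, 4.36], [0.22, 2.71], [-3.12, 3.12]. Speed limits (rad/s): [2.57, 2.57, 3.14, 3.14, 3.14, 3.14].

INTERFACE

Orientations are given as a unit quaternion [x, y, z, w].
In Python, from rig import env gives the robot as it stands.
- The arm moves only by the tool send_rows, never from a script. Its argument "increments" is a list of rows, each an object with "grip": the closure, from -1 (fully open) to 1 (shut); "delta_pos": the shift along the tool's x, y, z in m, a list of three; "yaw": the turn about the tool's z in degrees. In form: [{"grip": grip, "delta_pos": [tx, ty, tz], "yaw": yaw}, ...]. A call has exactly 10 rows; each row is the pose to reach, as a shift and turn from the pose commanded when the call began, along the tool's axes at that moment; what a row does not reach only later rows make up. A row lasts 1/10 s, in which the tool goes at most 50 mm and 8.59 degrees, less where a joint would pass 70% of its speed; a pose out of reach is approached as far as the arm can. A call with a gripper value outside its range is refused whole. The fingers move at their own pace and stop on an object; the grip force is fixed at half the most. Time passes only in rows, so rows that repeat a pose let the fingers close, or fill a call up. It gives the time, the measured TCP pose, the force, the opening and the grip force at its end, in the units of the state.
- env.state(): the state, without advancing time (a new reading comes with each control period).
- env.read_camera(name): name is "side" or "top"; returns a dict with "frame" (384x512x3 uint8, blue, green, red), "depth" (384x512 float32, m along the optical axis (not along the pixel's ray), 0 where there is no reading), "mtx" (3x3 intrinsics, pixels), "R" (3x3) and "t" (3): a world point X has camera coordinates R X + t. Camera axes: x right, y down, z forward; pixel columns grow to the right and rows downward; lengths in m; the calibration is good to about 2 mm. A picture is of the moment at which its call begins.
- env.job_done(): hands the job in; it is judged then, once.
The state is a dict: "time": time; "qpos": joint angles; "joint_velocities": joint speeds; "effort": joint torques, N m; "eef_pos": TCP position; "tool_rot": TCP orientation; "contact_force": force on the tool from outside, world axes, zero at the start; "ft_torque": the same for the moment, N m; "grip_width": opening from 0.0 (shut) to 1.0 (fully open); "grip_force": force on a finger pad.
Only numpy, scipy, OpenCV 4.12 (cv2) and the standard library are available. Lean on these libraries where they do the work, as an engineer would, in place of code of your own. Each camera call takes 0.05 s, during which the arm holds its last target. There are 200 camera calls.

## Working session

There is one attempt and no reset: what is moved stays moved. The work goes in short steps, Python scripts to look and compute and a tool call to move; the robot and the scene stay as the last step left them, time stands still between calls to the robot, and variables do not carry over. Pictures are saved under pics/ and viewed, at most 14 in all, crops included, and the job is handed in when it is done.

Besides the shell and the picture viewer there is one more tool, called by a JSON object that holds its "name" and its "arguments". send_rows: Moves the arm, as the interface text tells. Its arguments: {"type":"object","properties":{"increments":{"type":"array"}},"required":["increments"]}

```bash
mkdir -p pics; cat > h.py <<'E'
import numpy as np, cv2
from rig import env
def cam(n):
    c=env.read_camera(n); return c
def pt(c,u,v):  # from depth
    d=c['depth'][int(v),int(u)]
    p=np.linalg.inv(c['mtx'])@[u,v,1]*d
    return c['R'].T@(p-c['t'])
def ray(c,u,v,z):
    r=c['R'].T@(np.linalg.inv(c['mtx'])@[u,v,1]); o=-c['R'].T@c['t']
    return o+r*(z-o[2])/r[2]
def cloud(c):
    H,W=c['depth'].shape; u,v=np.meshgrid(np.arange(W),np.arange(H))
    p=np.stack([u,v,np.ones_like(u)],-1)@np.linalg.inv(c['mtx']).T*c['depth'][...,None]
    return (p-c['t'])@c['R']
def proj(c,X):
    p=c['mtx']@(c['R']@np.array(X)+c['t']); return p[:2]/p[2]
E
python3 - <<'E'
from h import *
for n in('top','side'):
    c=cam(n); cv2.imwrite(f'pics/{n}0.png',cv2.resize(c['frame'],(800,600))); np.savez(f'{n}0.npz',**c)
    print(n,c['t'],-c['R'].T@c['t'],c['mtx'][0,0])
s=env.state(); print(s, env.grip_depth)
E
```

```text
top [-0.03246695  0.5031009   1.070585  ] [ 0.33107311 -0.02589833  1.13579784] 440.1963145545206
side [-0.38532287  0.25765438  1.12401774] [-0.28813242 -0.87818062  0.78997081] 487.62851025505665
{'time': 0.1, 'qpos': array([ 9.54208581e-01,  2.59292116e-01,  1.53597190e+00, -2.82615995e-05,
        1.34799015e+00, -2.02799236e-01]), 'joint_velocities': array([-0.00039277, -0.00262223, -0.0024417 , -0.00077381,  0.00141643,
       -0.00060959]), 'effort': array([ 2.12485000e-03, -4.38214624e+01, -2.84640849e+01,  7.21940584e-02,
        3.61970777e-02, -6.04094294e-05]), 'eef_pos': array([0.22084203, 0.50317845, 0.2178897 ]), 'tool_rot': array([ 2.05418247e-01,  9.78673926e-01, -7.67494352e-04, -3.18275261e-04]), 'contact_force': array([-0.21121828, -0.21342135, -0.60422743]), 'ft_torque': array([-0.06835356, -0.00241958, -0.00950047]), 'grip_force': 0.0, 'grip_width': 1.002037018700279} -0.0188
```

View pics/top0.png

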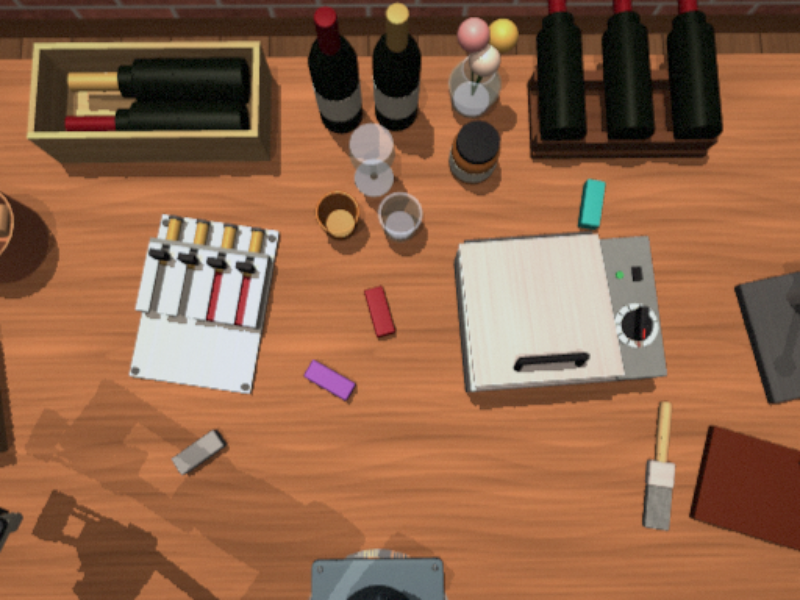

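View pics/side0.png

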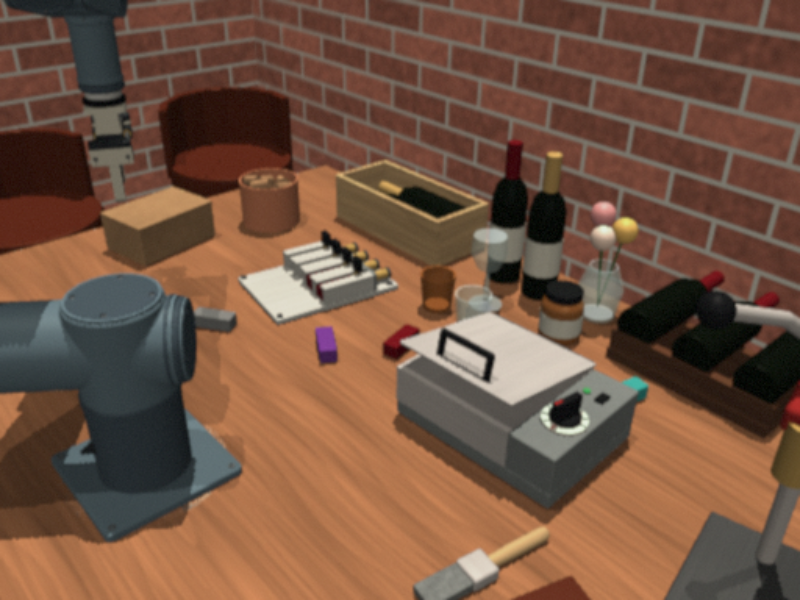

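The top view (800 px scale) shows the mould at about (205,300) with red in the two right-hand lanes. The loose red bar is at (380,311). Decoys are purple (330,380), grey (200,452) and turquoise (592,203). The melter is at (560,315), with its handle at (552,361) and timer at (637,325). The side view agrees. Next I'll measure and make an enlarged crop.

```bash
cat > m.py <<'E'
from h import *
c=dict(np.load('top0.npz')); P=cloud(c); f=c['frame'].astype(int)
hsv=cv2.cvtColor(c['frame'],cv2.COLOR_BGR2HSV)
cr=c['frame'][125:260,70:265]; cv2.imwrite('pics/crop1.png',cv2.resize(cr,(780,540),interpolation=cv2.INTER_CUBIC))
def rect(mask,zr,box,name):
    m=mask&(P[...,2]>zr[0])&(P[...,2]<zr[1])&(P[...,0]>box[0])&(P[...,0]<box[1])&(P[...,1]>box[2])&(P[...,1]<box[3])
    n,l,st,_=cv2.connectedComponentsWithStats(m.astype(np.uint8))
    for i in range(1,n):
        if st[i,4]<15: continue
        q=P[l==i]; r=cv2.minAreaRect((q[:,:2]*1000).astype(np.float32))
        print(name,st[i,4],'px',st[i,:4],'c',np.round(r[0]),'s',np.round(r[1]),'a',round(r[2],1),'z',np.round(np.median(q[:,2])*1000,1))
red=((hsv[...,0]<8)|(hsv[...,0]>172))&(hsv[...,1]>150)&(hsv[...,2]>60)
blk=hsv[...,2]<60
any_=np.ones_like(blk)
W=(-1,1.,-1,1)
rect(red,(.01,.05),(0.1,.6,-.2,.5),'red')
rect(blk,(.058,.1),(.3,.7,.15,.6),'tabs')
rect(any_,(.043,.053),(.2,.6,.15,.5),'block')
rect(any_,(.006,.018),(.2,.6,.1,.5),'plate')
rect(blk,(.125,.16),(.1,.5,-.5,0),'handle')
rect(any_,(.094,.108),(.1,.55,-.5,-.05),'lid')
rect(any_,(.085,.0975),(.1,.55,-.55,-.05),'deck')
rect(any_,(.125,.14),(.1,.5,-.55,-.25),'timer')
E
python3 m.py
```

```text
red 122 px [132 174  10  31] c [519. 258.] s [11. 78.] a 79.1 z 40.0
red 123 px [150 177  10  31] c [511. 213.] s [11. 77.] a 81.0 z 39.5
red 386 px [233 183  20  33] c [493.  -8.] s [79. 31.] a 15.4 z 27.6
tabs 130 px [  7 129  13  25] c [635. 553.] s [62.  9.] a 12.1 z 82.5
tabs 61 px [ 96 160  13   7] c [579. 337.] s [25.  9.] a 84.4 z 78.2
tabs 59 px [114 163  13   6] c [572. 292.] s [25. 10.] a 85.1 z 79.8
tabs 56 px [133 165  12   7] c [565. 247.] s [25. 10.] a 83.1 z 78.9
tabs 49 px [151 168  12   7] c [557. 201.] s [25.  9.] a 82.1 z 79.8
block 16 px [ 94 157  10   5] c [597. 354.] s [ 8. 26.] a 10.0 z 47.6
block 2114 px [101 157  71  52] c [538. 257.] s [160. 121.] a 81.0 z 47.7
block 304 px [ 87 163  15  36] c [539. 363.] s [23. 89.] a 80.9 z 47.6
plate 3684 px [ 83 160  94  92] c [496. 282.] s [201. 239.] a 80.9 z 11.7
handle 104 px [408 197   7  20] c [ 455. -400.] s [13. 45.] a 86.4 z 132.3
handle 16 px [368 231   6   4] c [ 396. -296.] s [9. 4.] a 49.2 z 148.2
lid 19 px [339 169  10   5] c [ 545. -252.] s [10. 21.] a 9.6 z 106.5
lid 20 px [356 169  11   5] c [ 545. -294.] s [10. 25.] a 1.1 z 106.6
lid 1135 px [384 169  43  73] c [ 465. -397.] s [175.  85.] a 4.1 z 96.4
lid 80 px [295 170  22  11] c [ 539. -161.] s [23. 50.] a 1.3 z 106.3
lid 37 px [322 170  16   6] c [ 542. -218.] s [36. 13.] a 89.9 z 106.7
lid 18 px [301 241   4   9] c [ 371. -149.] s [19.  6.] a 7.2 z 95.2
lid 16 px [378 241   9   3] c [ 376. -337.] s [20.  5.] a 89.7 z 95.0
lid 19 px [328 245  13   3] c [ 368. -223.] s [ 4. 28.] a 4.9 z 94.6
deck 1835 px [294 170 133  80] c [ 464. -290.] s [189. 301.] a 3.5 z 93.9
deck 22 px [394 204   5  11] c [ 453. -375.] s [25.  9.] a 4.6 z 96.7
timer 132 px [408 195   8  22] c [ 457. -400.] s [14. 49.] a 83.5 z 132.6
timer 1461 px [347 201  53  43] c [ 422. -305.] s [ 94. 115.] a 3.6 z 132.0
```

View pics/crop1.png

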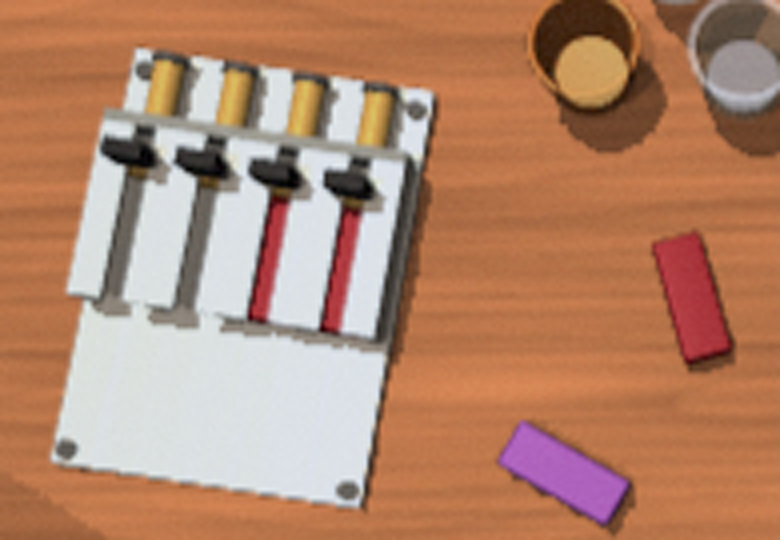

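The crop confirms lanes 1 and 2, the right-hand two, hold red bars. Lanes 3 and 4 show only bare floor. The spare is the red bar at 512-px (243,199); the purple bar beside it is a decoy. The lid looks slightly ajar, so I'll measure the melter next.

```bash
cat > m2.py <<'E'
from h import *
c=dict(np.load('top0.npz')); P=cloud(c)
hsv=cv2.cvtColor(c['frame'],cv2.COLOR_BGR2HSV); blk=hsv[...,2]<60
X,Y,Z=P[...,0],P[...,1],P[...,2]
b=(X>.33)&(X<.6)&(Y>-.5)&(Y<-.1)
lid=b&(hsv[...,2]>150)&(Z>.097)&(Y>-.34)
n,l,st,_=cv2.connectedComponentsWithStats(lid.astype(np.uint8)); i=1+st[1:,4].argmax(); q=P[l==i]
A=np.c_[q[:,:2],np.ones(len(q))]; co,*_=np.linalg.lstsq(A,q[:,2],rcond=None)
print('lid plane',co,'tilt',np.arctan(np.hypot(*co[:2])),'dir deg',np.degrees(np.arctan2(-co[1],-co[0])),np.std(A@co-q[:,2]))
r=cv2.minAreaRect((q[:,:2]*1000).astype(np.float32)); print('lid rect',r,cv2.boxPoints(r).round())
m=b&blk&(Z>.15)&(Y>-.36); q=P[m]; r=cv2.minAreaRect((q[:,:2]*1000).astype(np.float32)); print('handle',m.sum(),r,np.percentile(q[:,2],[50,90]))
m=b&blk&(Z>.125)&(Y<-.36);q=P[m]; print('timer',q.mean(0),cv2.minAreaRect((q[:,:2]*1000).astype(np.float32)))
# deck extents
m=b&(abs(Z-.094)<.003); q=P[m]; 
for k in (-.36,-.44): 
    s=q[abs(q[:,1]-k)<.006]; print('deck at y',k,s[:,0].min(),s[:,0].max())
s=q[(q[:,0]>.4)&(q[:,0]<.42)]; print('y min at x=.41',s[:,1].min()); s=q[(q[:,0]>.5)&(q[:,0]<.52)]; print('ymin at .51',s[:,1].min())
m=b&(Z<.09)&(Z>.02); 
# glasses
for n,(u,v) in dict(v2=(338,216),v1=(400,217)).items(): print(n,ray(c,u*.64,v*.64,.075 if 0 else .04))
print('wine',ray(c,372*.64,145*.64,.155),ray(c,374*.64,180*.64,0))
# plate corners
m=(abs(Z-.012)<.004)&(X>.35)&(X<.65)&(Y>.15)&(Y<.45)&(hsv[...,1]<60)
q=P[m]; r=cv2.minAreaRect((q[:,:2]*1000).astype(np.float32)); print('plate',r,cv2.boxPoints(r).round())
# lanes 3,4 slot depth
for u,v in((120,66),(190,70),(100,90)): 
    U=70+(105 if 0 else 0)
for (u,v) in ((118,245),(188,245),(267,250),(342,255)): print('slot',pt(c,70+u/4,125+v/4))
E
python3 m2.py
```

```text
lid plane [-0.18539767 -0.01262152  0.20624439] tilt 0.18373108715641315 dir deg 3.8945775959445283 0.002094740421915024
lid rect ((482.4018249511719, -243.0654296875), (222.39212036132812, 206.14437866210938), 3.497286319732666) [[ 365. -147.]
 [ 378. -353.]
 [ 600. -339.]
 [ 587. -133.]]
handle 214 ((398.6946716308594, -252.16468811035156), (12.603142738342285, 98.14249420166016), 3.4620585441589355) [0.17825907 0.18093079]
timer [ 0.45634718 -0.39908299  0.13204598] ((454.8428649902344, -399.67730712890625), (13.259628295898438, 44.881011962890625), 86.35978698730469)
deck at y -0.36 0.3753955234333589 0.5937014683337382
deck at y -0.44 0.3792504094239762 0.5380387826362051
y min at x=.41 -0.4434464835060392
ymin at .51 -0.43672196675637365
v2 [0.64829327 0.05725792 0.04      ]
v1 [ 0.64558691 -0.04464266  0.04      ]
wine [ 0.7242411  -0.00223659  0.155     ] [ 0.72317227 -0.00149671  0.        ]
plate ((513.4479370117188, 279.0271301269531), (200.62924194335938, 273.6941223144531), 80.83570861816406) [[362. 202.]
 [633. 158.]
 [665. 356.]
 [394. 400.]]
slot [0.53104198 0.36014686 0.01367848]
slot [0.53109975 0.31609878 0.01057688]
slot [0.52175802 0.25689177 0.04212081]
slot [0.51953222 0.21164874 0.03345985]
```

```bash
cat > d.py <<'E'
# usage: d.py x y z yawdeg(of tool y axis, world; mod 180) ; or T a b c (tank frame mm) / M a b c (mould frame mm)
import sys; from h import *
from scipy.spatial.transform import Rotation as R
T=(.460,-.277,.032,3.5); MO=(.4814,.2842,0,-9.2)
s=env.state()
def run(args):
    fr=None
    if args[0] in 'TM': fr=args.pop(0)
    x,y,z,w=map(float,args)
    if fr=='T':
        c,q=np.cos(np.radians(3.5)),np.sin(np.radians(3.5)); a,b=T[0]+x/1e3,T[1]+y/1e3
        x,y,z=c*a-q*b,q*a+c*b,T[2]+z/1e3; w+=3.5
    if fr=='M':
        c,q=np.cos(np.radians(-9.2)),np.sin(np.radians(-9.2))
        x,y,z=MO[0]+c*x/1e3-q*y/1e3,MO[1]+q*x/1e3+c*y/1e3,z/1e3; w+=-9.2
    Q=R.from_quat(s['tool_rot']).as_matrix()
    d=Q.T@(np.array([x,y,z])-s['eef_pos']); cur=np.degrees(np.arctan2(Q[1,1],Q[0,1]))
    yaw=-((w-cur+90)%180-90)
    print('world',np.round([x,y,z],3),'delta',np.round(d,4),'yaw',round(yaw,1))
if __name__=='__main__':
    print('q',s['qpos'].round(2),'eef',s['eef_pos'].round(4),'F',s['contact_force'].round(1),'grip',round(s['grip_width']*93,1),round(s['grip_force'],1),'t',round(s['time'],1))
    for g in ' '.join(sys.argv[1:]).split(','):
        if g.strip(): run(g.split())
E
python3 d.py T -75.7 0 220 0, T -75.7 0 123 0
```

```text
q [ 0.95  0.26  1.54 -0.    1.35 -0.2 ] eef [0.2208 0.5032 0.2179] F [-0.2 -0.2 -0.6] grip 93.2 0.0 t 0.1
world [ 0.4   -0.253  0.252] delta [-0.4685 -0.6202 -0.0332] yaw 62.8
world [ 0.4   -0.253  0.155] delta [-0.4686 -0.62    0.0638] yaw 62.8
```

{"name": "send_rows", "arguments": {"increments": [{"grip": -0.3, "delta_pos": [-0.03, -0.035, -0.04], "yaw": 4}, {"grip": -0.3, "delta_pos": [-0.055, -0.07, -0.07], "yaw": 8}, {"grip": -0.3, "delta_pos": [-0.08, -0.105, -0.07], "yaw": 12}, {"grip": -0.3, "delta_pos": [-0.105, -0.14, -0.07], "yaw": 16}, {"grip": -0.3, "delta_pos": [-0.135, -0.18, -0.07], "yaw": 21}, {"grip": -0.3, "delta_pos": [-0.165, -0.215, -0.07], "yaw": 26}, {"grip": -0.3, "delta_pos": [-0.195, -0.255, -0.07], "yaw": 31}, {"grip": -0.3, "delta_pos": [-0.225, -0.295, -0.07], "yaw": 36}, {"grip": -0.3, "delta_pos": [-0.25, -0.33, -0.07], "yaw": 41}, {"grip": -0.3, "delta_pos": [-0.275, -0.365, -0.07], "yaw": 45}]}}

```text
time: 1.1
eef_pos: [0.3258, 0.0571, 0.2886]
tool_rot: [0.566, 0.825, 0.0, 0.0]
contact_force: [1.3, -0.7, 0.8]
grip_width: 0.649
grip_force: 0.0
```

```bash
python3 d.py T -75.7 0 190 0, T -75.7 0 123 0
```

```text
q [-0.17 -0.21  1.85  0.    1.5  -0.54] eef [0.3258 0.0571 0.2886] F [ 1.3 -0.7  0.8] grip 60.4 0.0 t 1.1
world [ 0.4   -0.253  0.222] delta [-0.3162 -0.0419  0.0666] yaw 17.6
world [ 0.4   -0.253  0.155] delta [-0.3162 -0.0419  0.1336] yaw 17.6
```

{"name": "send_rows", "arguments": {"increments": [{"grip": -0.3, "delta_pos": [-0.035, -0.005, 0.0], "yaw": 2}, {"grip": -0.3, "delta_pos": [-0.08, -0.01, 0.0], "yaw": 5}, {"grip": -0.3, "delta_pos": [-0.125, -0.015, 0.0], "yaw": 8}, {"grip": -0.3, "delta_pos": [-0.17, -0.02, 0.0], "yaw": 11}, {"grip": -0.3, "delta_pos": [-0.215, -0.028, 0.01], "yaw": 14}, {"grip": -0.3, "delta_pos": [-0.26, -0.035, 0.03], "yaw": 17}, {"grip": -0.3, "delta_pos": [-0.295, -0.04, 0.045], "yaw": 17.6}, {"grip": -0.3, "delta_pos": [-0.316, -0.042, 0.06], "yaw": 17.6}, {"grip": -0.3, "delta_pos": [-0.316, -0.042, 0.065], "yaw": 17.6}, {"grip": -0.3, "delta_pos": [-0.316, -0.042, 0.065], "yaw": 17.6}]}}

```text
time: 2.1
eef_pos: [0.4009, -0.25, 0.2224]
tool_rot: [0.684, 0.729, 0.0, -0.002]
contact_force: [-0.8, 1.1, 0.0]
grip_width: 0.651
grip_force: 0.0
```

```bash
python3 d.py T -75.7 0 123 0; python3 - <<'E'
from h import *
c=cam('side'); u,v=proj(c,[.4,-.253,.18]).astype(int); print(u,v)
cv2.imwrite('pics/s1.png',cv2.resize(c['frame'][max(0,v-110):v+110,max(0,u-130):u+130],(780,660*780//780))[:600])
E
```

```text
q [-0.79  0.12  1.7   0.    1.33 -0.86] eef [ 0.4009 -0.25    0.2224] F [-0.8  1.1  0. ] grip 60.5 0.0 t 2.1
world [ 0.4   -0.253  0.155] delta [-0.0032 -0.0005  0.0674] yaw 0.1
297 216
```

View pics/s1.png

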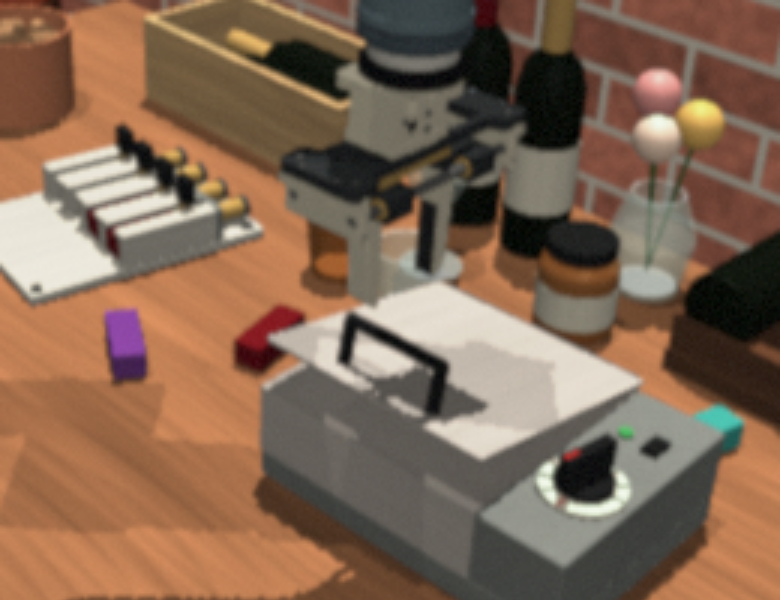

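The gripper stands above the handle at crop (395,360), with a finger to each side of it. I'll go down and close.

{"name": "send_rows", "arguments": {"increments": [{"grip": -0.3, "delta_pos": [-0.003, 0.0, 0.02], "yaw": 0}, {"grip": -0.3, "delta_pos": [-0.003, 0.0, 0.04], "yaw": 0}, {"grip": -0.3, "delta_pos": [-0.003, 0.0, 0.055], "yaw": 0}, {"grip": -0.3, "delta_pos": [-0.003, 0.0, 0.065], "yaw": 0}, {"grip": -0.3, "delta_pos": [-0.003, 0.0, 0.067], "yaw": 0}, {"grip": 0.3, "delta_pos": [-0.003, 0.0, 0.067], "yaw": 0}, {"grip": 1, "delta_pos": [-0.003, 0.0, 0.067], "yaw": 0}, {"grip": 1, "delta_pos": [-0.003, 0.0, 0.067], "yaw": 0}, {"grip": 1, "delta_pos": [-0.003, 0.0, 0.067], "yaw": 0}, {"grip": 1, "delta_pos": [-0.003, 0.0, 0.067], "yaw": 0}]}}

```text
time: 3.15
eef_pos: [0.4021, -0.254, 0.1569]
tool_rot: [0.684, 0.729, -0.0, 0.0]
contact_force: [0.1, -0.4, -0.0]
grip_width: 0.269
grip_force: 0.0
```

```bash
python3 d.py; python3 - <<'E'
import numpy as np
f=lambda t:np.array([-205*np.cos(t)+43*np.sin(t),205*np.sin(t)+43*np.cos(t)])
t0=.184
for t in np.linspace(t0,1.68,21): print(round(t,2),(f(t)-f(t0)).round())
E
```

```text
q [-0.8   0.18  1.8   0.    1.16 -0.86] eef [ 0.4021 -0.254   0.1569] F [ 0.1 -0.4 -0. ] grip 25.1 0.0 t 3.1
0.18 [0. 0.]
0.26 [ 7. 14.]
0.33 [14. 28.]
0.41 [23. 41.]
0.48 [32. 54.]
0.56 [43. 65.]
0.63 [54. 76.]
0.71 [66. 86.]
0.78 [79. 95.]
0.86 [ 92. 103.]
0.93 [106. 110.]
1.01 [120. 116.]
1.08 [135. 121.]
1.16 [150. 125.]
1.23 [166. 128.]
1.31 [182. 129.]
1.38 [197. 130.]
1.46 [213. 129.]
1.53 [228. 127.]
1.61 [244. 124.]
1.68 [259. 119.]
```

{"name": "send_rows", "arguments": {"increments": [{"grip": 1, "delta_pos": [0, 0.0, 0], "yaw": 0}, {"grip": 1, "delta_pos": [0, 0.0, 0], "yaw": 0}, {"grip": 1, "delta_pos": [0, 0.0, 0], "yaw": 0}, {"grip": 1, "delta_pos": [0, 0.002, -0.005], "yaw": 0}, {"grip": 1, "delta_pos": [0, 0.007, -0.014], "yaw": 0}, {"grip": 1, "delta_pos": [0, 0.014, -0.028], "yaw": 0}, {"grip": 1, "delta_pos": [0, 0.023, -0.041], "yaw": 0}, {"grip": 1, "delta_pos": [0, 0.032, -0.054], "yaw": 0}, {"grip": 1, "delta_pos": [0, 0.043, -0.065], "yaw": 0}, {"grip": 1, "delta_pos": [0, 0.054, -0.076], "yaw": 0}]}}

```text
time: 4.15
eef_pos: [0.454, -0.2506, 0.2339]
tool_rot: [0.684, 0.729, -0.002, -0.002]
contact_force: [-6.9, -3.0, 1.3]
grip_width: 0.117
grip_force: 30.0
```

{"name": "send_rows", "arguments": {"increments": [{"grip": 1, "delta_pos": [0, 0.012, -0.01], "yaw": 0}, {"grip": 1, "delta_pos": [0, 0.025, -0.019], "yaw": 0}, {"grip": 1, "delta_pos": [0, 0.038, -0.027], "yaw": 0}, {"grip": 1, "delta_pos": [0, 0.052, -0.034], "yaw": 0}, {"grip": 1, "delta_pos": [0, 0.066, -0.04], "yaw": 0}, {"grip": 1, "delta_pos": [0, 0.081, -0.045], "yaw": 0}, {"grip": 1, "delta_pos": [0, 0.096, -0.049], "yaw": 0}, {"grip": 1, "delta_pos": [0, 0.112, -0.052], "yaw": 0}, {"grip": 1, "delta_pos": [0, 0.128, -0.053], "yaw": 0}, {"grip": 1, "delta_pos": [0, 0.143, -0.054], "yaw": 0}]}}

```text
time: 5.15
eef_pos: [0.5989, -0.2419, 0.2889]
tool_rot: [0.684, 0.729, -0.001, 0.001]
contact_force: [-3.6, -4.2, 2.8]
grip_width: 0.119
grip_force: 30.0
```

{"name": "send_rows", "arguments": {"increments": [{"grip": 1, "delta_pos": [0, 0.01, 0], "yaw": 0}, {"grip": 1, "delta_pos": [0, 0.02, 0.001], "yaw": 0}, {"grip": 1, "delta_pos": [0, 0.031, 0.003], "yaw": 0}, {"grip": 1, "delta_pos": [0, 0.04, 0.005], "yaw": 0}, {"grip": 1, "delta_pos": [0, 0.05, 0.008], "yaw": 0}, {"grip": 1, "delta_pos": [0, 0.058, 0.01], "yaw": 0}, {"grip": 1, "delta_pos": [0, 0.062, 0.011], "yaw": 0}, {"grip": 1, "delta_pos": [0, 0.062, 0.011], "yaw": 0}, {"grip": 0.5, "delta_pos": [0, 0.062, 0.011], "yaw": 0}, {"grip": 0.5, "delta_pos": [0, 0.062, 0.011], "yaw": 0}]}}

```text
time: 6.15
eef_pos: [0.6608, -0.2361, 0.2752]
tool_rot: [0.684, 0.73, 0.001, -0.001]
contact_force: [0.2, 0.1, -0.2]
grip_width: 0.231
grip_force: 0.0
```

{"name": "send_rows", "arguments": {"increments": [{"grip": 0.5, "delta_pos": [0, 0, -0.02], "yaw": 0}, {"grip": 0.5, "delta_pos": [0, 0, -0.045], "yaw": 0}, {"grip": 0.5, "delta_pos": [0, 0, -0.075], "yaw": 0}, {"grip": 0.5, "delta_pos": [0.01, -0.02, -0.09], "yaw": -3}, {"grip": 1, "delta_pos": [0.04, -0.05, -0.09], "yaw": -8}, {"grip": 1, "delta_pos": [0.07, -0.08, -0.09], "yaw": -14}, {"grip": 1, "delta_pos": [0.1, -0.11, -0.09], "yaw": -20}, {"grip": 1, "delta_pos": [0.13, -0.14, -0.09], "yaw": -26}, {"grip": 1, "delta_pos": [0.16, -0.165, -0.09], "yaw": -32}, {"grip": 1, "delta_pos": [0.19, -0.185, -0.09], "yaw": -38}]}}

```text
time: 7.15
eef_pos: [0.4621, -0.0574, 0.3655]
tool_rot: [0.407, 0.913, 0.001, -0.0]
contact_force: [-0.2, 0.6, -0.1]
grip_width: 0.006
grip_force: 0.0
```

```bash
python3 d.py M 113 -69 140 90, M 113 -69 56 90; python3 - <<'E'
from h import *
c=cam('top'); cv2.imwrite('pics/t1.png',cv2.resize(c['frame'],(800,600)))
E
```

```text
q [-0.37  0.04  1.44  0.    1.66 -1.1 ] eef [ 0.4621 -0.0574  0.3655] F [-0.2  0.6 -0.1] grip 0.6 0.0 t 7.2
world [0.582 0.198 0.14 ] delta [0.1096 0.2596 0.2259] yaw -38.8
world [0.582 0.198 0.056] delta [0.1095 0.2595 0.3099] yaw -38.8
```

View pics/t1.png

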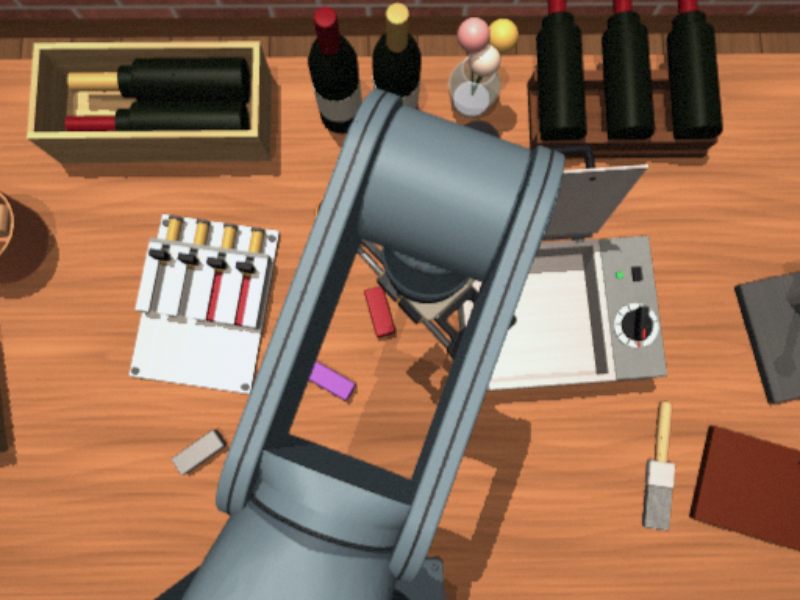

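The lid is fully back, seen at (600,190), and the tank is empty. Next is slide 1.

{"name": "send_rows", "arguments": {"increments": [{"grip": 1, "delta_pos": [0.015, 0.035, 0.0], "yaw": -5}, {"grip": 1, "delta_pos": [0.035, 0.075, 0.0], "yaw": -11}, {"grip": 1, "delta_pos": [0.055, 0.12, 0.02], "yaw": -17}, {"grip": 1, "delta_pos": [0.07, 0.165, 0.05], "yaw": -23}, {"grip": 1, "delta_pos": [0.09, 0.21, 0.09], "yaw": -29}, {"grip": 1, "delta_pos": [0.1, 0.24, 0.13], "yaw": -35}, {"grip": 1, "delta_pos": [0.109, 0.259, 0.17], "yaw": -38.8}, {"grip": 1, "delta_pos": [0.11, 0.26, 0.2], "yaw": -38.8}, {"grip": 1, "delta_pos": [0.11, 0.26, 0.226], "yaw": -38.8}, {"grip": 1, "delta_pos": [0.11, 0.26, 0.226], "yaw": -38.8}]}}

```text
time: 8.2
eef_pos: [0.5811, 0.1964, 0.1343]
tool_rot: [0.082, 0.997, -0.001, -0.005]
contact_force: [0.2, -0.3, 0.2]
grip_width: 0.007
grip_force: 0.0
```

```bash
python3 d.py M 113 -69 140 90, M 113 -69 57 90, M 10 -69 57 90
```

```text
q [ 0.14  0.44  1.48  0.    1.23 -1.26] eef [0.5811 0.1964 0.1343] F [ 0.2 -0.3  0.2] grip 0.6 0.0 t 8.2
world [0.582 0.198 0.14 ] delta [-0.0005  0.0017 -0.0057] yaw -0.3
world [0.582 0.198 0.057] delta [-0.0013  0.0019  0.0772] yaw -0.3
world [0.48  0.214 0.057] delta [0.1017 0.0015 0.0783] yaw -0.3
```

{"name": "send_rows", "arguments": {"increments": [{"grip": 1, "delta_pos": [0, 0.001, 0.02], "yaw": 0}, {"grip": 1, "delta_pos": [0, 0.001, 0.045], "yaw": 0}, {"grip": 1, "delta_pos": [0, 0.001, 0.065], "yaw": 0}, {"grip": 1, "delta_pos": [0, 0.001, 0.08], "yaw": 0}, {"grip": 1, "delta_pos": [0, 0.001, 0.081], "yaw": 0}, {"grip": 1, "delta_pos": [0.01, 0.001, 0.081], "yaw": 0}, {"grip": 1, "delta_pos": [0.02, 0.001, 0.081], "yaw": 0}, {"grip": 1, "delta_pos": [0.032, 0.001, 0.081], "yaw": 0}, {"grip": 1, "delta_pos": [0.044, 0.001, 0.081], "yaw": 0}, {"grip": 1, "delta_pos": [0.056, 0.001, 0.081], "yaw": 0}]}}

```text
time: 9.2
eef_pos: [0.53, 0.2059, 0.0603]
tool_rot: [0.083, 0.997, 0.0, 0.002]
contact_force: [4.2, -3.0, 3.1]
grip_width: 0.004
grip_force: 2.6
```

```bash
python3 d.py M 13.5 -69 57 90
```

```text
q [ 0.17  0.44  1.69 -0.    1.   -1.23] eef [0.53   0.2059 0.0603] F [ 4.2 -3.   3.1] grip 0.4 2.6 t 9.2
world [0.484 0.214 0.057] delta [0.0471 0.0003 0.0031] yaw -0.3
```

{"name": "send_rows", "arguments": {"increments": [{"grip": 1, "delta_pos": [0.01, 0, 0], "yaw": 0}, {"grip": 1, "delta_pos": [0.02, 0, 0], "yaw": 0}, {"grip": 1, "delta_pos": [0.03, 0, 0], "yaw": 0}, {"grip": 1, "delta_pos": [0.037, 0, 0], "yaw": 0}, {"grip": 1, "delta_pos": [0.042, 0, 0], "yaw": 0}, {"grip": 1, "delta_pos": [0.045, 0, 0], "yaw": 0}, {"grip": 1, "delta_pos": [0.046, 0, 0], "yaw": 0}, {"grip": 1, "delta_pos": [0.046, 0, 0], "yaw": 0}, {"grip": 1, "delta_pos": [0.046, 0, 0], "yaw": 0}, {"grip": 1, "delta_pos": [0.046, 0, 0], "yaw": 0}]}}

```text
time: 10.2
eef_pos: [0.4873, 0.2129, 0.0603]
tool_rot: [0.083, 0.997, 0.0, 0.004]
contact_force: [10.8, -4.9, -0.9]
grip_width: 0.005
grip_force: 5.5
```

{"name": "send_rows", "arguments": {"increments": [{"grip": 1, "delta_pos": [0.002, 0, 0], "yaw": 0}, {"grip": 1, "delta_pos": [0.003, 0, 0], "yaw": 0}, {"grip": 1, "delta_pos": [0.003, 0, 0], "yaw": 0}, {"grip": 1, "delta_pos": [-0.01, 0, 0], "yaw": 0}, {"grip": 1, "delta_pos": [-0.03, 0, 0], "yaw": 0}, {"grip": 1, "delta_pos": [-0.055, 0, 0], "yaw": 0}, {"grip": 1, "delta_pos": [-0.08, 0, 0], "yaw": 0}, {"grip": 1, "delta_pos": [-0.102, 0, 0], "yaw": 0}, {"grip": 1, "delta_pos": [-0.102, 0, -0.03], "yaw": 0}, {"grip": 1, "delta_pos": [-0.102, 0, -0.065], "yaw": 0}]}}

```text
time: 11.2
eef_pos: [0.5819, 0.1966, 0.1221]
tool_rot: [0.083, 0.997, -0.0, -0.004]
contact_force: [1.0, -0.2, 0.9]
grip_width: 0.006
grip_force: 0.0
```

```bash
cat > bars.py <<'E'
from h import *
c=cam('top'); P=cloud(c); hsv=cv2.cvtColor(c['frame'],cv2.COLOR_BGR2HSV)
red=((hsv[...,0]<8)|(hsv[...,0]>172))&(hsv[...,1]>150)&(hsv[...,2]>60)
m=red&(P[...,2]>.01)&(P[...,2]<.085)&(P[...,0]>.3)&(P[...,0]<.6)&(P[...,1]>-.4)&(P[...,1]<.45)
n,l,st,_=cv2.connectedComponentsWithStats(m.astype(np.uint8))
o=np.array([.4814,.2842])
for i in range(1,n):
    if st[i,4]<20: continue
    q=P[l==i]; z=np.percentile(q[:,2],70); q=q[abs(q[:,2]-z)<.008]
    r=cv2.minAreaRect((q[:,:2]*1000).astype(np.float32)); a=r[2] if r[1][0]>r[1][1] else r[2]-90
    d=np.array(r[0])/1e3-o; t=np.radians(-9.2)
    print('px',st[i,:5],'c',np.round(r[0],1),'s',np.round(r[1]),'long',round(a,1),'z',round(z,4),'mould',(d@[[np.cos(t),-np.sin(t)],[np.sin(t),np.cos(t)]]*1000).round())
E
python3 bars.py; python3 d.py M -45 -69 100 90, M -45 -69 19 90
```

```text
px [233 183  20  33 385] c [493.3  -8.4] s [79. 31.] long 15.2 z 0.0287 mould [  59. -287.]
px [143 211  16  32 275] c [424.7 222.5] s [30. 77.] long -8.8 z 0.0406 mould [-46. -70.]
q [ 0.14  0.44  1.49  0.    1.2  -1.26] eef [0.5858 0.1975 0.1299] F [1.6 0.6 4.2] grip 0.3 0.0 t 11.2
world [0.426 0.223 0.1  ] delta [ 0.162  -0.001   0.0293] yaw -0.3
world [0.426 0.223 0.019] delta [ 0.1623 -0.0012  0.1103] yaw -0.3
```

Bar 1 lies wholly on the apron. Now to pick it up.

{"name": "send_rows", "arguments": {"increments": [{"grip": -0.2, "delta_pos": [0.04, 0, -0.005], "yaw": 0}, {"grip": -0.2, "delta_pos": [0.085, 0, -0.005], "yaw": 0}, {"grip": -0.2, "delta_pos": [0.13, 0, -0.005], "yaw": 0}, {"grip": -0.2, "delta_pos": [0.16, 0, 0.0], "yaw": 0}, {"grip": -0.2, "delta_pos": [0.16, 0, 0.02], "yaw": 0}, {"grip": -0.2, "delta_pos": [0.16, 0, 0.05], "yaw": 0}, {"grip": -0.2, "delta_pos": [0.16, 0, 0.08], "yaw": 0}, {"grip": -0.2, "delta_pos": [0.16, 0, 0.1], "yaw": 0}, {"grip": -0.2, "delta_pos": [0.16, 0, 0.107], "yaw": 0}, {"grip": 0.2, "delta_pos": [0.16, 0, 0.107], "yaw": 0}]}}

```text
time: 12.25
eef_pos: [0.4252, 0.223, 0.016]
tool_rot: [0.083, 0.997, -0.0, -0.002]
contact_force: [-0.1, 0.3, 0.3]
grip_width: 0.553
grip_force: 0.0
```

```bash
python3 d.py M -46 -69 17 90
```

```text
q [ 0.25  0.38  1.94  0.    0.82 -1.16] eef [0.4252 0.223  0.016 ] F [-0.1  0.3  0.3] grip 51.4 0.0 t 12.2
world [0.425 0.223 0.017] delta [ 0.0003  0.0004 -0.001 ] yaw -0.3
```

{"name": "send_rows", "arguments": {"increments": [{"grip": 1, "delta_pos": [0, 0, 0], "yaw": 0}, {"grip": 1, "delta_pos": [0, 0, 0], "yaw": 0}, {"grip": 1, "delta_pos": [0, 0, 0], "yaw": 0}, {"grip": 1, "delta_pos": [0, 0, 0], "yaw": 0}, {"grip": 1, "delta_pos": [0, 0, -0.02], "yaw": 0}, {"grip": 1, "delta_pos": [0, 0, -0.05], "yaw": 0}, {"grip": 1, "delta_pos": [0, 0, -0.09], "yaw": 0}, {"grip": 1, "delta_pos": [0, 0, -0.13], "yaw": 0}, {"grip": 1, "delta_pos": [0, 0, -0.17], "yaw": 0}, {"grip": 1, "delta_pos": [0, 0, -0.18], "yaw": 0}]}}

```text
time: 13.25
eef_pos: [0.4292, 0.2236, 0.2014]
tool_rot: [0.083, 0.997, 0.001, 0.004]
contact_force: [1.0, 0.2, -0.1]
grip_width: 0.342
grip_force: 30.0
```

```bash
python3 d.py T 48 50 140 90, T 48 50 10 90
```

```text
q [ 0.25  0.15  1.72 -0.    1.27 -1.16] eef [0.4292 0.2236 0.2014] F [ 1.   0.2 -0.1] grip 31.9 30.0 t 13.2
world [ 0.521 -0.196  0.172] delta [-0.1595 -0.3984  0.0293] yaw -13.0
world [ 0.521 -0.196  0.042] delta [-0.1585 -0.3988  0.1593] yaw -13.0
```

{"name": "send_rows", "arguments": {"increments": [{"grip": 1, "delta_pos": [-0.01, -0.025, 0], "yaw": -1}, {"grip": 1, "delta_pos": [-0.026, -0.065, 0], "yaw": -3}, {"grip": 1, "delta_pos": [-0.043, -0.108, 0], "yaw": -5}, {"grip": 1, "delta_pos": [-0.06, -0.15, 0], "yaw": -7}, {"grip": 1, "delta_pos": [-0.077, -0.193, 0], "yaw": -9}, {"grip": 1, "delta_pos": [-0.094, -0.236, 0], "yaw": -11}, {"grip": 1, "delta_pos": [-0.111, -0.279, 0], "yaw": -13}, {"grip": 1, "delta_pos": [-0.128, -0.322, 0], "yaw": -13}, {"grip": 1, "delta_pos": [-0.146, -0.365, 0], "yaw": -13}, {"grip": 1, "delta_pos": [-0.159, -0.395, 0.01], "yaw": -13}]}}

```text
time: 14.25
eef_pos: [0.519, -0.1963, 0.1866]
tool_rot: [-0.03, 1.0, -0.001, 0.001]
contact_force: [0.2, 0.2, -0.2]
grip_width: 0.342
grip_force: 30.0
```

```bash
python3 d.py T 48 50 7 90
```

```text
q [-0.56  0.29  1.57 -0.    1.28 -2.19] eef [ 0.519  -0.1963  0.1866] F [ 0.2  0.2 -0.2] grip 31.8 30.0 t 14.2
world [ 0.521 -0.196  0.039] delta [-0.0018  0.0008  0.1476] yaw -0.1
```

{"name": "send_rows", "arguments": {"increments": [{"grip": 1, "delta_pos": [-0.001, 0, 0.02], "yaw": 0}, {"grip": 1, "delta_pos": [-0.001, 0, 0.055], "yaw": 0}, {"grip": 1, "delta_pos": [-0.001, 0, 0.09], "yaw": 0}, {"grip": 1, "delta_pos": [-0.001, 0, 0.12], "yaw": 0}, {"grip": 1, "delta_pos": [-0.001, 0, 0.138], "yaw": 0}, {"grip": 1, "delta_pos": [-0.001, 0, 0.147], "yaw": 0}, {"grip": 1, "delta_pos": [-0.001, 0, 0.148], "yaw": 0}, {"grip": 0.05, "delta_pos": [-0.001, 0, 0.148], "yaw": 0}, {"grip": 0.05, "delta_pos": [-0.001, 0, 0.148], "yaw": 0}, {"grip": 0.05, "delta_pos": [-0.001, 0, 0.148], "yaw": 0}]}}

```text
time: 15.25
eef_pos: [0.5203, -0.1932, 0.0398]
tool_rot: [-0.031, 1.0, -0.001, 0.001]
contact_force: [0.5, -0.5, 0.6]
grip_width: 0.47
grip_force: 0.0
```

```bash
python3 d.py M 113 -23 180 90
```

```text
q [-0.56  0.45  1.74 -0.    0.95 -2.19] eef [ 0.5203 -0.1932  0.0398] F [ 0.5 -0.5  0.6] grip 43.7 0.0 t 15.2
world [0.589 0.243 0.18 ] delta [-0.0958  0.4314 -0.1406] yaw 12.7
```

{"name": "send_rows", "arguments": {"increments": [{"grip": 0.05, "delta_pos": [0, 0, -0.02], "yaw": 0}, {"grip": 0.05, "delta_pos": [0, 0, -0.05], "yaw": 0}, {"grip": 0.05, "delta_pos": [0, 0, -0.09], "yaw": 0}, {"grip": 0.05, "delta_pos": [0, 0, -0.13], "yaw": 0}, {"grip": -0.2, "delta_pos": [0, 0.01, -0.15], "yaw": 0}, {"grip": -0.2, "delta_pos": [0, 0.04, -0.15], "yaw": -2}, {"grip": -0.2, "delta_pos": [0, 0.08, -0.15], "yaw": -4}, {"grip": -0.2, "delta_pos": [0, 0.115, -0.15], "yaw": -7}, {"grip": -0.2, "delta_pos": [0, 0.13, -0.15], "yaw": -10}, {"grip": -0.2, "delta_pos": [0, 0.13, -0.15], "yaw": -11}]}}

```text
time: 16.25
eef_pos: [0.5116, -0.0615, 0.1894]
tool_rot: [-0.128, 0.992, -0.0, 0.001]
contact_force: [-0.1, -0.3, -1.0]
grip_width: 0.601
grip_force: 0.0
```

```bash
python3 bars.py; python3 d.py .493 -.008 .004 105.2;  python3 - <<'E'
from h import *
c=cam('side'); cv2.imwrite('pics/s2.png',cv2.resize(c['frame'],(800,600)))
E
```

```text
px [310 172  14  32 329] c [ 514.7 -192.7] s [75. 29.] long 2.6 z 0.0588 mould [ 109. -465.]
px [132 174  10  31 121] c [518.7 257.8] s [11. 78.] long -9.7 z 0.0401 mould [ 41. -20.]
px [236 194  17  22 239] c [480.9 -11.8] s [52. 32.] long 14.6 z 0.0288 mould [  47. -292.]
q [-0.34  0.22  1.66 -0.    1.26 -2.17] eef [ 0.5119 -0.0629  0.1893] F [ 0.2 -0.4  0.3] grip 55.9 0.0 t 16.3
world [ 0.493 -0.008  0.004] delta [0.0045 0.0582 0.1852] yaw -0.5
```

View pics/s2.png

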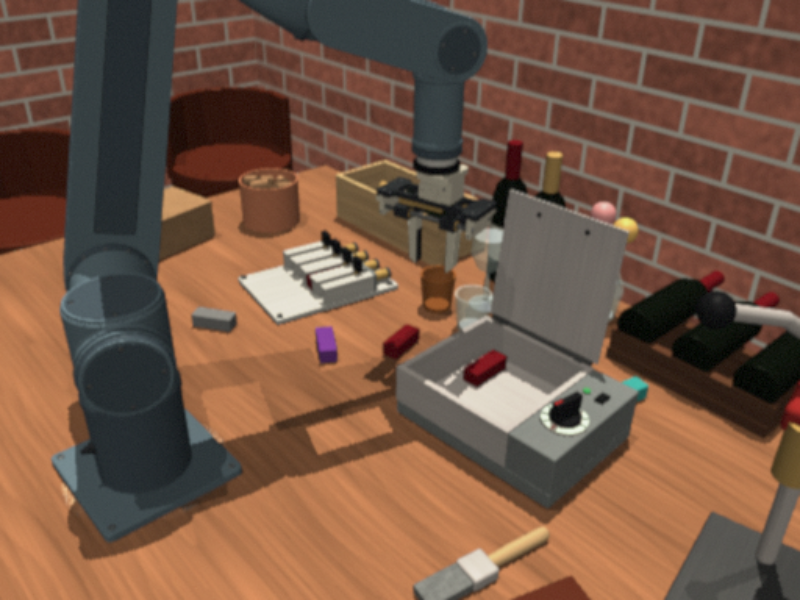

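Bar 1 lies flat in the tank at (485,367). The spare at (401,341) hasn't moved. Now to grasp it.

{"name": "send_rows", "arguments": {"increments": [{"grip": -0.2, "delta_pos": [0.002, 0.03, 0.0], "yaw": 0}, {"grip": -0.2, "delta_pos": [0.004, 0.055, 0.02], "yaw": 0}, {"grip": -0.2, "delta_pos": [0.0045, 0.058, 0.06], "yaw": 0}, {"grip": -0.2, "delta_pos": [0.0045, 0.058, 0.1], "yaw": 0}, {"grip": -0.2, "delta_pos": [0.0045, 0.058, 0.14], "yaw": 0}, {"grip": -0.2, "delta_pos": [0.0045, 0.058, 0.17], "yaw": 0}, {"grip": -0.2, "delta_pos": [0.0045, 0.058, 0.184], "yaw": 0}, {"grip": -0.2, "delta_pos": [0.0045, 0.058, 0.184], "yaw": 0}, {"grip": 1, "delta_pos": [0.0045, 0.058, 0.184], "yaw": 0}, {"grip": 1, "delta_pos": [0.0045, 0.058, 0.184], "yaw": 0}]}}

```text
time: 17.35
eef_pos: [0.4938, -0.0089, 0.0056]
tool_rot: [-0.126, 0.992, -0.0, 0.001]
contact_force: [-0.2, -0.2, -0.6]
grip_width: 0.474
grip_force: 0.0
```

{"name": "send_rows", "arguments": {"increments": [{"grip": 1, "delta_pos": [0, 0, 0], "yaw": 0}, {"grip": 1, "delta_pos": [0, 0, 0], "yaw": 0}, {"grip": 1, "delta_pos": [0, 0, 0], "yaw": 0}, {"grip": 1, "delta_pos": [0, 0, 0], "yaw": 0}, {"grip": 1, "delta_pos": [0, 0, -0.02], "yaw": 0}, {"grip": 1, "delta_pos": [0, 0, -0.05], "yaw": 0}, {"grip": 1, "delta_pos": [0, 0, -0.09], "yaw": 0}, {"grip": 1, "delta_pos": [0, 0, -0.13], "yaw": 0}, {"grip": 1, "delta_pos": [0, 0, -0.17], "yaw": 0}, {"grip": 1, "delta_pos": [0, 0, -0.185], "yaw": 0}]}}

```text
time: 18.35
eef_pos: [0.4944, -0.0082, 0.194]
tool_rot: [-0.126, 0.992, -0.001, 0.003]
contact_force: [0.7, -0.0, -1.0]
grip_width: 0.342
grip_force: 30.0
```

```bash
python3 d.py T -48 50 160 90, T -48 50 8 90
```

```text
q [-0.24  0.17  1.71  0.    1.25 -2.07] eef [ 0.4944 -0.0082  0.194 ] F [ 0.7 -0.  -1. ] grip 31.8 30.0 t 18.4
world [ 0.425 -0.201  0.192] delta [ 0.1156 -0.1697  0.0018] yaw 11.0
world [ 0.425 -0.201  0.04 ] delta [ 0.1165 -0.1692  0.1538] yaw 11.0
```

{"name": "send_rows", "arguments": {"increments": [{"grip": 1, "delta_pos": [0.015, -0.025, 0], "yaw": 2}, {"grip": 1, "delta_pos": [0.04, -0.06, 0], "yaw": 4}, {"grip": 1, "delta_pos": [0.065, -0.095, 0], "yaw": 6}, {"grip": 1, "delta_pos": [0.09, -0.13, 0], "yaw": 8}, {"grip": 1, "delta_pos": [0.11, -0.16, 0], "yaw": 10}, {"grip": 1, "delta_pos": [0.116, -0.169, 0], "yaw": 11}, {"grip": 1, "delta_pos": [0.116, -0.169, 0.01], "yaw": 11}, {"grip": 1, "delta_pos": [0.116, -0.169, 0.04], "yaw": 11}, {"grip": 1, "delta_pos": [0.116, -0.169, 0.075], "yaw": 11}, {"grip": 1, "delta_pos": [0.116, -0.169, 0.11], "yaw": 11}]}}

```text
time: 19.35
eef_pos: [0.4231, -0.1987, 0.0782]
tool_rot: [-0.031, 1.0, 0.0, 0.0]
contact_force: [-0.4, -0.5, -0.9]
grip_width: 0.341
grip_force: 30.0
```

```bash
python3 d.py T -48 50 8 90
```

```text
q [-0.68  0.26  1.92  0.    0.96 -2.31] eef [ 0.4231 -0.1987  0.0782] F [-0.4 -0.5 -0.9] grip 31.7 30.0 t 19.4
world [ 0.425 -0.201  0.04 ] delta [-0.0018 -0.0029  0.0382] yaw 0.1
```

{"name": "send_rows", "arguments": {"increments": [{"grip": 1, "delta_pos": [-0.001, -0.002, 0.02], "yaw": 0}, {"grip": 1, "delta_pos": [-0.001, -0.002, 0.033], "yaw": 0}, {"grip": 1, "delta_pos": [-0.001, -0.002, 0.038], "yaw": 0}, {"grip": 1, "delta_pos": [-0.001, -0.002, 0.039], "yaw": 0}, {"grip": 0.05, "delta_pos": [-0.001, -0.002, 0.039], "yaw": 0}, {"grip": 0.05, "delta_pos": [-0.001, -0.002, 0.039], "yaw": 0}, {"grip": 0.05, "delta_pos": [-0.001, -0.002, 0.039], "yaw": 0}, {"grip": 0.05, "delta_pos": [-0.001, -0.002, 0.01], "yaw": 0}, {"grip": 0.05, "delta_pos": [-0.001, -0.002, -0.03], "yaw": 0}, {"grip": 0.3, "delta_pos": [-0.001, -0.002, -0.07], "yaw": 0}]}}

```text
time: 20.35
eef_pos: [0.4234, -0.2024, 0.1511]
tool_rot: [-0.03, 1.0, 0.0, -0.0]
contact_force: [0.8, 0.1, -0.6]
grip_width: 0.431
grip_force: 0.0
```

```bash
python3 d.py M 113 -23 140 90
```

```text
q [-0.68  0.17  1.82  0.    1.15 -2.32] eef [ 0.4234 -0.2024  0.1511] F [ 0.8  0.1 -0.6] grip 40.1 0.0 t 20.4
world [0.589 0.243 0.14 ] delta [-0.1926  0.4349  0.0112] yaw 12.7
```

{"name": "send_rows", "arguments": {"increments": [{"grip": 1, "delta_pos": [-0.01, 0.02, -0.03], "yaw": 0}, {"grip": 1, "delta_pos": [-0.025, 0.055, -0.06], "yaw": 1}, {"grip": 1, "delta_pos": [-0.043, 0.095, -0.07], "yaw": 2}, {"grip": 1, "delta_pos": [-0.061, 0.138, -0.07], "yaw": 4}, {"grip": 1, "delta_pos": [-0.08, 0.18, -0.07], "yaw": 5}, {"grip": 1, "delta_pos": [-0.098, 0.222, -0.07], "yaw": 6.5}, {"grip": 1, "delta_pos": [-0.117, 0.265, -0.07], "yaw": 8}, {"grip": 1, "delta_pos": [-0.135, 0.307, -0.07], "yaw": 10}, {"grip": 1, "delta_pos": [-0.154, 0.35, -0.06], "yaw": 12}, {"grip": 1, "delta_pos": [-0.172, 0.39, -0.05], "yaw": 12.7}]}}

```text
time: 21.35
eef_pos: [0.5725, 0.1994, 0.2004]
tool_rot: [0.081, 0.997, 0.0, 0.001]
contact_force: [1.0, -0.5, -0.4]
grip_width: 0.003
grip_force: 0.0
```

```bash
python3 d.py M 113 -23 130 90, M 113 -23 60 90, M 14 -23 60 90
```

```text
q [ 0.15  0.37  1.42  0.    1.35 -1.26] eef [0.5725 0.1994 0.2004] F [ 1.  -0.5 -0.4] grip 0.3 0.0 t 21.4
world [0.589 0.243 0.13 ] delta [-0.0093  0.0462  0.0705] yaw -0.1
world [0.589 0.243 0.06 ] delta [-0.0092  0.0461  0.1405] yaw -0.1
world [0.492 0.259 0.06 ] delta [0.0898 0.046  0.1403] yaw -0.1
```

{"name": "send_rows", "arguments": {"increments": [{"grip": 1, "delta_pos": [-0.009, 0.025, 0.01], "yaw": 0}, {"grip": 1, "delta_pos": [-0.009, 0.046, 0.03], "yaw": 0}, {"grip": 1, "delta_pos": [-0.009, 0.046, 0.07], "yaw": 0}, {"grip": 1, "delta_pos": [-0.009, 0.046, 0.105], "yaw": 0}, {"grip": 1, "delta_pos": [-0.009, 0.046, 0.132], "yaw": 0}, {"grip": 1, "delta_pos": [-0.009, 0.046, 0.14], "yaw": 0}, {"grip": 1, "delta_pos": [0.0, 0.046, 0.14], "yaw": 0}, {"grip": 1, "delta_pos": [0.01, 0.046, 0.14], "yaw": 0}, {"grip": 1, "delta_pos": [0.022, 0.046, 0.14], "yaw": 0}, {"grip": 1, "delta_pos": [0.034, 0.046, 0.14], "yaw": 0}]}}

```text
time: 22.35
eef_pos: [0.5464, 0.2482, 0.0617]
tool_rot: [0.08, 0.997, 0.0, 0.002]
contact_force: [4.5, -1.7, 1.1]
grip_width: 0.008
grip_force: 2.5
```

```bash
python3 d.py M 14 -23 60 90
```

```text
q [ 0.24  0.49  1.61 -0.    1.04 -1.17] eef [0.5464 0.2482 0.0617] F [ 4.5 -1.7  1.1] grip 0.7 2.5 t 22.4
world [0.492 0.259 0.06 ] delta [0.0559 0.0021 0.0014] yaw -0.0
```

{"name": "send_rows", "arguments": {"increments": [{"grip": 1, "delta_pos": [0.012, 0, 0], "yaw": 0}, {"grip": 1, "delta_pos": [0.024, 0, 0], "yaw": 0}, {"grip": 1, "delta_pos": [0.036, 0, 0], "yaw": 0}, {"grip": 1, "delta_pos": [0.047, 0, 0], "yaw": 0}, {"grip": 1, "delta_pos": [0.053, 0, 0], "yaw": 0}, {"grip": 1, "delta_pos": [0.056, 0, 0], "yaw": 0}, {"grip": 1, "delta_pos": [0.058, 0, 0], "yaw": 0}, {"grip": 1, "delta_pos": [0.058, 0, 0], "yaw": 0}, {"grip": 1, "delta_pos": [0.058, 0, 0], "yaw": 0}, {"grip": 1, "delta_pos": [0.058, 0, 0], "yaw": 0}]}}

```text
time: 23.35
eef_pos: [0.4941, 0.2567, 0.062]
tool_rot: [0.08, 0.997, 0.001, 0.007]
contact_force: [18.7, -5.9, -7.2]
grip_width: 0.008
grip_force: 8.9
```

{"name": "send_rows", "arguments": {"increments": [{"grip": 1, "delta_pos": [0.002, 0, 0], "yaw": 0}, {"grip": 1, "delta_pos": [0.002, 0, 0], "yaw": 0}, {"grip": 1, "delta_pos": [-0.01, 0, 0], "yaw": 0}, {"grip": 1, "delta_pos": [-0.03, 0, 0], "yaw": 0}, {"grip": 1, "delta_pos": [-0.055, 0, 0], "yaw": 0}, {"grip": 1, "delta_pos": [-0.08, 0, 0], "yaw": 0}, {"grip": 1, "delta_pos": [-0.1, 0, 0], "yaw": 0}, {"grip": 1, "delta_pos": [-0.102, 0, -0.02], "yaw": 0}, {"grip": 1, "delta_pos": [-0.102, 0, -0.055], "yaw": 0}, {"grip": 1, "delta_pos": [-0.102, 0, -0.07], "yaw": 0}]}}

```text
time: 24.35
eef_pos: [0.5887, 0.2418, 0.1332]
tool_rot: [0.08, 0.997, 0.001, 0.001]
contact_force: [1.0, -0.2, 0.5]
grip_width: 0.004
grip_force: 0.0
```

```bash
python3 bars.py; python3 d.py M -46 -23 16 90
```

```text
px [309 172  15  32 392] c [ 515.5 -192.7] s [77. 30.] long 3.1 z 0.0586 mould [ 110. -465.]
px [123 208  18  32 363] c [432.1 267.8] s [31. 77.] long -9.9 z 0.0405 mould [-46. -24.]
px [313 209  16  32 391] c [ 422.9 -201.4] s [77. 29.] long 4.1 z 0.0587 mould [  20. -489.]
q [ 0.21  0.47  1.43  0.    1.23 -1.2 ] eef [0.5896 0.2421 0.1352] F [0.1 0.5 1.9] grip 0.0 0.0 t 24.4
world [0.432 0.269 0.016] delta [0.1602 0.0009 0.1184] yaw 0.0
```

{"name": "send_rows", "arguments": {"increments": [{"grip": -0.2, "delta_pos": [0.04, 0, 0.0], "yaw": 0}, {"grip": -0.2, "delta_pos": [0.085, 0, 0.0], "yaw": 0}, {"grip": -0.2, "delta_pos": [0.13, 0, 0.0], "yaw": 0}, {"grip": -0.2, "delta_pos": [0.158, 0, 0.005], "yaw": 0}, {"grip": -0.2, "delta_pos": [0.159, 0, 0.03], "yaw": 0}, {"grip": -0.2, "delta_pos": [0.159, 0, 0.065], "yaw": 0}, {"grip": -0.2, "delta_pos": [0.159, 0, 0.095], "yaw": 0}, {"grip": -0.2, "delta_pos": [0.159, 0, 0.112], "yaw": 0}, {"grip": -0.2, "delta_pos": [0.159, 0, 0.117], "yaw": 0}, {"grip": 0.2, "delta_pos": [0.159, 0, 0.117], "yaw": 0}]}}

```text
time: 25.4
eef_pos: [0.4298, 0.2664, 0.0128]
tool_rot: [0.08, 0.997, -0.0, -0.001]
contact_force: [0.4, -0.6, 0.1]
grip_width: 0.553
grip_force: 0.0
```

{"name": "send_rows", "arguments": {"increments": [{"grip": 1, "delta_pos": [0, 0, 0], "yaw": 0}, {"grip": 1, "delta_pos": [0, 0, 0], "yaw": 0}, {"grip": 1, "delta_pos": [0, 0, 0], "yaw": 0}, {"grip": 1, "delta_pos": [0, 0, 0], "yaw": 0}, {"grip": 1, "delta_pos": [0, 0, -0.02], "yaw": 0}, {"grip": 1, "delta_pos": [0, 0, -0.05], "yaw": 0}, {"grip": 1, "delta_pos": [0, 0, -0.09], "yaw": 0}, {"grip": 1, "delta_pos": [0, 0, -0.13], "yaw": 0}, {"grip": 1, "delta_pos": [0, 0, -0.17], "yaw": 0}, {"grip": 1, "delta_pos": [0, 0, -0.18], "yaw": 0}]}}

```text
time: 26.4
eef_pos: [0.4342, 0.2671, 0.1971]
tool_rot: [0.08, 0.997, 0.001, 0.004]
contact_force: [0.0, -0.8, -1.3]
grip_width: 0.34
grip_force: 30.0
```

```bash
python3 d.py T -40 -25 160 90
```

```text
q [ 0.33  0.2   1.67 -0.    1.27 -1.08] eef [0.4342 0.2671 0.1971] F [ 0.  -0.8 -1.3] grip 31.6 30.0 t 26.4
world [ 0.438 -0.276  0.192] delta [-0.0902 -0.5354  0.0039] yaw -12.7
```

{"name": "send_rows", "arguments": {"increments": [{"grip": 1, "delta_pos": [-0.005, -0.025, 0], "yaw": -1}, {"grip": 1, "delta_pos": [-0.011, -0.065, 0], "yaw": -2}, {"grip": 1, "delta_pos": [-0.018, -0.11, 0], "yaw": -3}, {"grip": 1, "delta_pos": [-0.026, -0.155, 0], "yaw": -4}, {"grip": 1, "delta_pos": [-0.034, -0.2, 0], "yaw": -5}, {"grip": 1, "delta_pos": [-0.041, -0.245, 0], "yaw": -6}, {"grip": 1, "delta_pos": [-0.049, -0.29, 0], "yaw": -7}, {"grip": 1, "delta_pos": [-0.056, -0.335, 0], "yaw": -8.5}, {"grip": 1, "delta_pos": [-0.064, -0.38, 0], "yaw": -10}, {"grip": 1, "delta_pos": [-0.071, -0.425, 0], "yaw": -11}]}}

```text
time: 27.4
eef_pos: [0.4331, -0.1661, 0.1915]
tool_rot: [-0.016, 1.0, 0.001, -0.001]
contact_force: [0.1, -0.5, -1.9]
grip_width: 0.341
grip_force: 30.0
```

```bash
python3 d.py T -40 -25 7 90
```

```text
q [-0.61  0.13  1.77  0.    1.25 -2.21] eef [ 0.4331 -0.1661  0.1915] F [ 0.1 -0.5 -1.9] grip 31.7 30.0 t 27.4
world [ 0.438 -0.276  0.039] delta [-0.0012 -0.11    0.1524] yaw -1.7
```

{"name": "send_rows", "arguments": {"increments": [{"grip": 1, "delta_pos": [0, -0.03, 0], "yaw": -0.5}, {"grip": 1, "delta_pos": [-0.001, -0.07, 0], "yaw": -1}, {"grip": 1, "delta_pos": [-0.001, -0.105, 0], "yaw": -1.7}, {"grip": 1, "delta_pos": [-0.001, -0.11, 0.01], "yaw": -1.7}, {"grip": 1, "delta_pos": [-0.001, -0.11, 0.045], "yaw": -1.7}, {"grip": 1, "delta_pos": [-0.001, -0.11, 0.085], "yaw": -1.7}, {"grip": 1, "delta_pos": [-0.001, -0.11, 0.12], "yaw": -1.7}, {"grip": 1, "delta_pos": [-0.001, -0.11, 0.143], "yaw": -1.7}, {"grip": 1, "delta_pos": [-0.001, -0.11, 0.153], "yaw": -1.7}, {"grip": 1, "delta_pos": [-0.001, -0.11, 0.154], "yaw": -1.7}]}}

```text
time: 28.4
eef_pos: [0.4373, -0.2728, 0.0368]
tool_rot: [-0.031, 1.0, 0.002, -0.001]
contact_force: [-0.1, 0.0, -1.5]
grip_width: 0.343
grip_force: 30.0
```

{"name": "send_rows", "arguments": {"increments": [{"grip": 0.05, "delta_pos": [0, 0, 0], "yaw": 0}, {"grip": 0.05, "delta_pos": [0, 0, 0], "yaw": 0}, {"grip": 0.05, "delta_pos": [0, 0, 0], "yaw": 0}, {"grip": 0.05, "delta_pos": [0, 0, -0.02], "yaw": 0}, {"grip": 0.05, "delta_pos": [0, 0, -0.06], "yaw": 0}, {"grip": 0.05, "delta_pos": [0, 0, -0.1], "yaw": 0}, {"grip": 0.05, "delta_pos": [0, 0, -0.14], "yaw": 0}, {"grip": 0.05, "delta_pos": [0, 0, -0.18], "yaw": 0}, {"grip": 0.5, "delta_pos": [0, 0, -0.22], "yaw": 0}, {"grip": 0.5, "delta_pos": [0, 0, -0.26], "yaw": 0}]}}

```text
time: 29.4
eef_pos: [0.4383, -0.2741, 0.3016]
tool_rot: [-0.03, 1.0, -0.001, 0.001]
contact_force: [-0.7, 1.0, 0.1]
grip_width: 0.349
grip_force: 0.0
```

```bash
python3 d.py T -40 -25 260 0; python3 - <<'E'
from h import *
c=cam('side'); cv2.imwrite('pics/s3.png',cv2.resize(c['frame'][130:350,100:420],(800,550)))
E
```

```text
q [-0.77  0.15  1.47  0.    1.52 -2.41] eef [ 0.4383 -0.2741  0.3016] F [-0.7  1.   0.1] grip 32.5 0.0 t 29.4
world [ 0.438 -0.276  0.292] delta [ 0.0008 -0.0016  0.0096] yaw 90.0
```

View pics/s3.png

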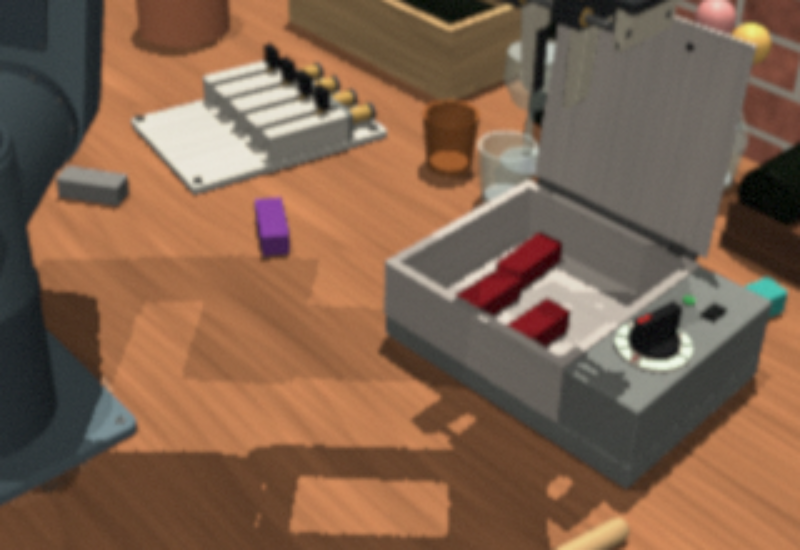

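All three bars lie flat in the tank at (528,258), (490,290) and (540,322). All tabs are back home. Next I'll shut the lid, approaching the handle at the spot where it was let go.

{"name": "send_rows", "arguments": {"increments": [{"grip": 0.5, "delta_pos": [0, 0, -0.03], "yaw": 8}, {"grip": 0.5, "delta_pos": [0, 0, -0.06], "yaw": 16}, {"grip": 0.5, "delta_pos": [0, 0, -0.08], "yaw": 24}, {"grip": 0.5, "delta_pos": [-0.02, 0.0, -0.085], "yaw": 32}, {"grip": 0.5, "delta_pos": [-0.05, 0.005, -0.085], "yaw": 40}, {"grip": 0.5, "delta_pos": [-0.09, 0.01, -0.085], "yaw": 48}, {"grip": 0.5, "delta_pos": [-0.13, 0.015, -0.085], "yaw": 56}, {"grip": 0.5, "delta_pos": [-0.17, 0.02, -0.085], "yaw": 64}, {"grip": 0.5, "delta_pos": [-0.205, 0.024, -0.085], "yaw": 72}, {"grip": 0.5, "delta_pos": [-0.224, 0.025, -0.085], "yaw": 80}]}}

```text
time: 30.45
eef_pos: [0.6628, -0.2345, 0.3831]
tool_rot: [0.621, 0.784, 0.0, 0.0]
contact_force: [-0.0, 0.0, -0.4]
grip_width: 0.248
grip_force: 0.0
```

```bash
python3 d.py .6612 -.236 .38 3.5, .6612 -.236 .277 3.5
```

```text
q [-0.5   0.53  0.75  0.    1.87 -0.73] eef [ 0.6628 -0.2345  0.3831] F [-0.   0.  -0.4] grip 23.1 0.0 t 30.4
world [ 0.661 -0.236  0.38 ] delta [-0.0011 -0.0019  0.0031] yaw 9.8
world [ 0.661 -0.236  0.277] delta [-0.0011 -0.002   0.1061] yaw 9.8
```

{"name": "send_rows", "arguments": {"increments": [{"grip": 0.5, "delta_pos": [-0.001, -0.002, 0], "yaw": 5}, {"grip": 0.5, "delta_pos": [-0.001, -0.002, 0], "yaw": 9.8}, {"grip": 0.5, "delta_pos": [-0.001, -0.002, 0.005], "yaw": 9.8}, {"grip": 0.5, "delta_pos": [-0.001, -0.002, 0.02], "yaw": 9.8}, {"grip": 0.5, "delta_pos": [-0.001, -0.002, 0.04], "yaw": 9.8}, {"grip": 0.5, "delta_pos": [-0.001, -0.002, 0.06], "yaw": 9.8}, {"grip": 0.5, "delta_pos": [-0.001, -0.002, 0.08], "yaw": 9.8}, {"grip": 0.5, "delta_pos": [-0.001, -0.002, 0.098], "yaw": 9.8}, {"grip": 0.5, "delta_pos": [-0.001, -0.002, 0.106], "yaw": 9.8}, {"grip": 1, "delta_pos": [-0.001, -0.002, 0.106], "yaw": 9.8}]}}

```text
time: 31.45
eef_pos: [0.6582, -0.237, 0.2765]
tool_rot: [0.684, 0.73, -0.0, -0.001]
contact_force: [-0.0, -0.7, 0.7]
grip_width: 0.203
grip_force: 0.0
```

```bash
python3 d.py;python3 - <<'E'
import numpy as np
f=lambda t:np.array([-205*np.cos(t)+43*np.sin(t),205*np.sin(t)+43*np.cos(t)])
for t in np.linspace(1.68,0,25): print(round(t,2),(f(t)-f(1.68)).round())
E
```

```text
q [-0.5   0.52  1.02  0.    1.61 -0.57] eef [ 0.6582 -0.237   0.2765] F [-0.  -0.7  0.7] grip 18.9 0.0 t 31.4
1.68 [0. 0.]
1.61 [-14.   4.]
1.54 [-28.   7.]
1.47 [-43.   9.]
1.4 [-58.  10.]
1.33 [-72.  10.]
1.26 [-87.   9.]
1.19 [-101.    7.]
1.12 [-116.    4.]
1.05 [-130.    0.]
0.98 [-144.   -5.]
0.91 [-157.  -11.]
0.84 [-170.  -18.]
0.77 [-182.  -26.]
0.7 [-194.  -34.]
0.63 [-205.  -44.]
0.56 [-216.  -54.]
0.49 [-226.  -65.]
0.42 [-235.  -76.]
0.35 [-243.  -88.]
0.28 [-250. -101.]
0.21 [-257. -114.]
0.14 [-262. -128.]
0.07 [-267. -142.]
0.0 [-270. -156.]
```

Grip, then follow the arc back.

{"name": "send_rows", "arguments": {"increments": [{"grip": 1, "delta_pos": [0, 0, 0], "yaw": 0}, {"grip": 1, "delta_pos": [0, 0, 0], "yaw": 0}, {"grip": 1, "delta_pos": [0, 0, 0], "yaw": 0}, {"grip": 1, "delta_pos": [0, -0.006, -0.002], "yaw": 0}, {"grip": 1, "delta_pos": [0, -0.014, -0.004], "yaw": 0}, {"grip": 1, "delta_pos": [0, -0.028, -0.007], "yaw": 0}, {"grip": 1, "delta_pos": [0, -0.043, -0.009], "yaw": 0}, {"grip": 1, "delta_pos": [0, -0.058, -0.01], "yaw": 0}, {"grip": 1, "delta_pos": [0, -0.072, -0.01], "yaw": 0}, {"grip": 1, "delta_pos": [0, -0.087, -0.009], "yaw": 0}]}}

```text
time: 32.45
eef_pos: [0.5719, -0.2425, 0.2886]
tool_rot: [0.684, 0.73, 0.001, 0.002]
contact_force: [1.1, 2.2, 4.1]
grip_width: 0.12
grip_force: 30.0
```

{"name": "send_rows", "arguments": {"increments": [{"grip": 1, "delta_pos": [0, -0.014, 0.002], "yaw": 0}, {"grip": 1, "delta_pos": [0, -0.029, 0.005], "yaw": 0}, {"grip": 1, "delta_pos": [0, -0.043, 0.009], "yaw": 0}, {"grip": 1, "delta_pos": [0, -0.057, 0.014], "yaw": 0}, {"grip": 1, "delta_pos": [0, -0.07, 0.02], "yaw": 0}, {"grip": 1, "delta_pos": [0, -0.083, 0.027], "yaw": 0}, {"grip": 1, "delta_pos": [0, -0.095, 0.035], "yaw": 0}, {"grip": 1, "delta_pos": [0, -0.107, 0.043], "yaw": 0}, {"grip": 1, "delta_pos": [0, -0.118, 0.053], "yaw": 0}, {"grip": 1, "delta_pos": [0, -0.129, 0.063], "yaw": 0}]}}

```text
time: 33.45
eef_pos: [0.4426, -0.2502, 0.2242]
tool_rot: [0.684, 0.73, 0.001, 0.0]
contact_force: [4.2, 1.9, -2.8]
grip_width: 0.119
grip_force: 30.0
```

{"name": "send_rows", "arguments": {"increments": [{"grip": 1, "delta_pos": [0, -0.01, 0.011], "yaw": 0}, {"grip": 1, "delta_pos": [0, -0.019, 0.022], "yaw": 0}, {"grip": 1, "delta_pos": [0, -0.027, 0.034], "yaw": 0}, {"grip": 1, "delta_pos": [0, -0.034, 0.047], "yaw": 0}, {"grip": 1, "delta_pos": [0, -0.041, 0.06], "yaw": 0}, {"grip": 1, "delta_pos": [0, -0.046, 0.074], "yaw": 0}, {"grip": 1, "delta_pos": [0, -0.05, 0.086], "yaw": 0}, {"grip": 1, "delta_pos": [0, -0.053, 0.095], "yaw": 0}, {"grip": 1, "delta_pos": [0, -0.054, 0.102], "yaw": 0}, {"grip": 1, "delta_pos": [0, -0.054, 0.102], "yaw": 0}]}}

```text
time: 34.45
eef_pos: [0.3905, -0.2551, 0.1237]
tool_rot: [0.684, 0.729, 0.0, 0.002]
contact_force: [3.8, 1.5, 7.4]
grip_width: 0.119
grip_force: 30.0
```

```bash
python3 d.py
```

```text
q [-0.82  0.2   1.87  0.    1.07 -0.88] eef [ 0.3905 -0.2551  0.1237] F [3.8 1.5 7.4] grip 11.1 30.0 t 34.5
```

{"name": "send_rows", "arguments": {"increments": [{"grip": 1, "delta_pos": [0, 0, 0.003], "yaw": 0}, {"grip": 1, "delta_pos": [0, 0, 0.005], "yaw": 0}, {"grip": 1, "delta_pos": [0, 0, 0.007], "yaw": 0}, {"grip": 1, "delta_pos": [0, 0, 0.008], "yaw": 0}, {"grip": 1, "delta_pos": [0, 0, 0.008], "yaw": 0}, {"grip": 1, "delta_pos": [0, 0, 0.008], "yaw": 0}, {"grip": 1, "delta_pos": [0, 0, 0.008], "yaw": 0}, {"grip": 1, "delta_pos": [0, 0, 0.008], "yaw": 0}, {"grip": 1, "delta_pos": [0, 0, 0.008], "yaw": 0}, {"grip": 1, "delta_pos": [0, 0, 0.008], "yaw": 0}]}}

```text
time: 35.45
eef_pos: [0.3908, -0.2575, 0.1197]
tool_rot: [0.684, 0.73, -0.001, 0.005]
contact_force: [-6.2, 3.2, 37.7]
grip_width: 0.12
grip_force: 30.0
```

{"name": "send_rows", "arguments": {"increments": [{"grip": 1, "delta_pos": [0, 0, -0.004], "yaw": 0}, {"grip": 1, "delta_pos": [0, 0, -0.006], "yaw": 0}, {"grip": 0.3, "delta_pos": [0, 0, -0.006], "yaw": 0}, {"grip": 0, "delta_pos": [0, 0, -0.006], "yaw": 0}, {"grip": 0, "delta_pos": [0, 0, -0.006], "yaw": 0}, {"grip": 0, "delta_pos": [0, 0, -0.03], "yaw": 0}, {"grip": 0, "delta_pos": [0, 0, -0.06], "yaw": 0}, {"grip": 0, "delta_pos": [0, 0, -0.1], "yaw": 0}, {"grip": 0, "delta_pos": [0.02, 0, -0.12], "yaw": 0}, {"grip": 0, "delta_pos": [0.05, 0, -0.12], "yaw": 0}]}}

```text
time: 36.45
eef_pos: [0.3873, -0.2062, 0.2366]
tool_rot: [0.685, 0.729, -0.0, 0.003]
contact_force: [0.1, -0.5, -0.1]
grip_width: 0.496
grip_force: 0.0
```

```bash
cat > look.py <<'E'
import sys; from h import *
c=cam('top'); P=cloud(c); hsv=cv2.cvtColor(c['frame'],cv2.COLOR_BGR2HSV)
X,Y,Z=P[...,0],P[...,1],P[...,2]; b=(X>.33)&(X<.62)&(Y>-.34)&(Y<-.13)
lid=b&(hsv[...,2]>110)&(Z>.09)&(Z<.14); q=P[lid]
for _ in range(3):
    A=np.c_[q[:,:2],np.ones(len(q))]; co,*_=np.linalg.lstsq(A,q[:,2],rcond=None); q=q[abs(A@co-q[:,2])<.004]
print('lid',len(q),co,'median z',np.median(q[:,2]))
m=(X>.4)&(X<.51)&(Y<-.36)&(Y>-.46)&(Z>.125)&(Z<.14)&(hsv[...,2]<90); q=P[m]
if m.sum()>20: print('timer',m.sum(),q.mean(0).round(4),cv2.minAreaRect((q[:,:2]*1000).astype(np.float32)))
c=cam('side') if len(sys.argv)>2 else c
if len(sys.argv)>1: 
    u,v=proj(c,[.456,-.36,.13]).astype(int); cv2.imwrite(sys.argv[1],cv2.resize(c['frame'][v-60:v+60,u-80:u+80],(640,480),interpolation=cv2.INTER_CUBIC))
E
python3 look.py pics/s4.png side; python3 d.py
```

```text
lid 3546 [-0.00951453 -0.00207737  0.10388564] median z 0.0993622318884895
q [-0.74  0.04  1.76  0.    1.34 -0.81] eef [ 0.3855 -0.2019  0.2342] F [ 0.2 -0.4 -0.5] grip 46.6 0.0 t 36.5
```

View pics/s4.png

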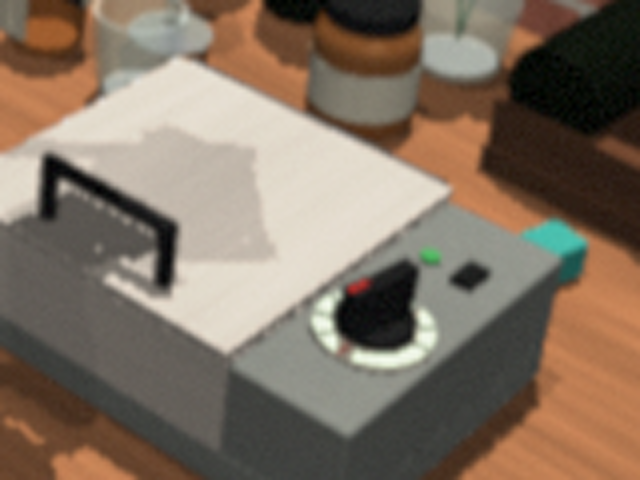

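The lid is down. Its plane shows about 0.01 rad of tilt, which I'll check against the deck's apparent tilt. The timer wing at crop (375,300) runs about along world x with the pointer's red end toward the robot.

```bash
python3 - <<'E'
from h import *
c=cam('top'); P=cloud(c); X,Y,Z=P[...,0],P[...,1],P[...,2]
def fit(m,tol):
    q=P[m]
    for _ in range(3):
        A=np.c_[q[:,:2],np.ones(len(q))]; co,*_=np.linalg.lstsq(A,q[:,2],rcond=None); q=q[abs(A@co-q[:,2])<tol]
    print(len(q),co.round(4),np.median(q[:,2]))
fit((X>.39)&(X<.56)&(Y<-.36)&(Y>-.46)&(abs(Z-.094)<.004),.004)
fit((X>.2)&(X<.6)&(Y<-.1)&(Y>-.6)&(abs(Z)<.006),.004)
hsv=cv2.cvtColor(c['frame'],cv2.COLOR_BGR2HSV)
m=(X>.38)&(X<.53)&(Y<-.345)&(Y>-.46)&(Z>.127)&(Z<.14); q=P[m]; print(m.sum(),q.mean(0) if m.sum() else '',cv2.minAreaRect((q[:,:2]*1000).astype(np.float32)))
q=P[m&(hsv[...,1]>120)&(hsv[...,2]>60)]; print('red',len(q),q.mean(0))
E
python3 d.py .4556 -.3994 .2 85.5, .4556 -.3994 .109 85.5
```

```text
300 [-0.0078  0.0102  0.1027] 0.09431071516980598
8958 [-0.0002 -0.0005 -0.0002] -3.664977516427829e-05
0  ((0.0, 0.0), (0.0, 0.0), 0.0)
red 0 [nan nan nan]
q [-0.74  0.04  1.76 -0.    1.34 -0.81] eef [ 0.3857 -0.2033  0.2338] F [-0.6 -0.3 -0.3] grip 46.3 0.0 t 36.6
world [ 0.456 -0.399  0.2  ] delta [-0.2003  0.0568  0.0337] yaw -81.7
world [ 0.456 -0.399  0.109] delta [-0.2003  0.0568  0.1247] yaw -81.7<stdin>:12: RuntimeWarning: Mean of empty slice.
  ret = um.true_divide(
```

{"name": "send_rows", "arguments": {"increments": [{"grip": 0.3, "delta_pos": [0.03, 0, 0], "yaw": -8}, {"grip": 0.3, "delta_pos": [0.07, 0, 0], "yaw": -16}, {"grip": 0.3, "delta_pos": [0.11, 0, 0], "yaw": -24}, {"grip": 0.3, "delta_pos": [0.15, 0, 0], "yaw": -32}, {"grip": 0.3, "delta_pos": [0.19, 0, 0], "yaw": -40}, {"grip": 0.3, "delta_pos": [0.23, 0, 0], "yaw": -48}, {"grip": 0.3, "delta_pos": [0.26, 0, 0], "yaw": -56}, {"grip": 0.3, "delta_pos": [0.28, 0, 0], "yaw": -64}, {"grip": 0.3, "delta_pos": [0.28, 0, 0], "yaw": -72}, {"grip": 0.3, "delta_pos": [0.28, 0, 0], "yaw": -80}]}}

```text
time: 37.6
eef_pos: [0.368, 0.0749, 0.2331]
tool_rot: [0.051, 0.999, -0.0, -0.001]
contact_force: [1.5, -0.5, 0.1]
grip_width: 0.347
grip_force: 0.0
```

```bash
cat > l2.py <<'E'
from h import *
c=cam('top'); P=cloud(c); X,Y,Z=P[...,0],P[...,1],P[...,2]; hsv=cv2.cvtColor(c['frame'],cv2.COLOR_BGR2HSV)
def fit(m,tol):
    q=P[m]
    for _ in range(4):
        A=np.c_[q[:,:2],np.ones(len(q))]; co,*_=np.linalg.lstsq(A,q[:,2],rcond=None); q=q[abs(A@co-q[:,2])<tol]
    print(len(q),co.round(4),np.median(q[:,2]).round(4))
fit((X>.37)&(X<.6)&(Y<-.35)&(Y>-.47)&(abs(Z-.094)<.006),.003)
fit((X>.36)&(X<.6)&(Y<-.17)&(Y>-.33)&(abs(Z-.099)<.01),.003)
m=(X>.38)&(X<.53)&(Y<-.345)&(Y>-.46)&(Z>.127)&(Z<.14); q=P[m]; print(m.sum(),q.mean(0).round(4),cv2.minAreaRect((q[:,:2]*1000).astype(np.float32)))
d=q[:,:2]-q[:,:2].mean(0); w,v=np.linalg.eigh(d.T@d); print('axis deg',np.degrees(np.arctan2(v[1,1],v[0,1])))
q=P[m&(hsv[...,1]>120)&(hsv[...,2]>60)]; print('red',len(q),q.mean(0))
m=(hsv[...,2]<60)&(X>.33)&(X<.45)&(Y<-.17)&(Y>-.33)&(Z>.12); print('handle top',np.percentile(Z[m],[50,90]),m.sum())
E
python3 l2.py; python3 d.py
```

```text
2026 [-0.003   0.0148  0.1017] 0.0942
5434 [-0.0077 -0.0009  0.1032] 0.0998
126 [ 0.4564 -0.3998  0.1323] ((456.63104248046875, -400.8731994628906), (13.340291976928711, 48.988868713378906), 82.89629364013672)
axis deg 172.5608610839435
red 16 [ 0.43990618 -0.39845532  0.13330198]
handle top [0.14324574 0.14569233] 178
q [-0.1  -0.08  1.88 -0.    1.35 -1.57] eef [0.3681 0.0746 0.2331] F [ 0.5 -0.4  0.1] grip 32.2 0.0 t 37.6
```

The handle top is at 0.143 m, which is exactly the shut height, so the lid is shut. The timer is at (0.4564,-0.400) with its wing axis at -7.4°.

```bash
python3 d.py .456 -.3998 .233 82.6, .456 -.3998 .109 82.6
```

```text
q [-0.1  -0.08  1.88 -0.    1.35 -1.57] eef [0.3681 0.0746 0.2331] F [ 0.5 -0.4  0.1] grip 32.2 0.0 t 37.6
world [ 0.456 -0.4    0.233] delta [-1.332e-01 -4.638e-01  1.000e-04] yaw 1.9
world [ 0.456 -0.4    0.109] delta [-0.1334 -0.4637  0.1241] yaw 1.9
```

{"name": "send_rows", "arguments": {"increments": [{"grip": 0.4, "delta_pos": [-0.008, -0.028, 0], "yaw": 0}, {"grip": 0.4, "delta_pos": [-0.02, -0.07, 0], "yaw": 0}, {"grip": 0.4, "delta_pos": [-0.033, -0.115, 0], "yaw": 0}, {"grip": 0.4, "delta_pos": [-0.046, -0.16, 0], "yaw": 0}, {"grip": 0.4, "delta_pos": [-0.059, -0.205, 0], "yaw": 0}, {"grip": 0.4, "delta_pos": [-0.072, -0.25, 0], "yaw": 0}, {"grip": 0.4, "delta_pos": [-0.085, -0.295, 0], "yaw": 0}, {"grip": 0.4, "delta_pos": [-0.098, -0.34, 0], "yaw": 0}, {"grip": 0.4, "delta_pos": [-0.111, -0.385, 0], "yaw": 1}, {"grip": 0.4, "delta_pos": [-0.124, -0.43, 0], "yaw": 1.9}]}}

```text
time: 38.65
eef_pos: [0.4435, -0.369, 0.2327]
tool_rot: [0.074, 0.997, 0.0, -0.001]
contact_force: [0.9, -0.1, 0.8]
grip_width: 0.301
grip_force: 0.0
```

```bash
python3 d.py .456 -.3998 .109 82.6
```

```text
q [-0.89  0.3   1.44 -0.    1.4  -2.31] eef [ 0.4435 -0.369   0.2327] F [ 0.9 -0.1  0.8] grip 28.0 0.0 t 38.6
world [ 0.456 -0.4    0.109] delta [-0.017  -0.0287  0.1237] yaw -1.1
```

{"name": "send_rows", "arguments": {"increments": [{"grip": 0.4, "delta_pos": [-0.012, -0.022, 0], "yaw": -1}, {"grip": 0.4, "delta_pos": [-0.016, -0.033, 0], "yaw": -1}, {"grip": 0.4, "delta_pos": [-0.016, -0.033, 0.03], "yaw": -1}, {"grip": 0.4, "delta_pos": [-0.016, -0.033, 0.06], "yaw": -1}, {"grip": 0.4, "delta_pos": [-0.016, -0.033, 0.075], "yaw": -1}, {"grip": 0.4, "delta_pos": [-0.016, -0.033, 0.08], "yaw": -1}, {"grip": 0.4, "delta_pos": [-0.016, -0.033, 0.08], "yaw": -1}, {"grip": 0.4, "delta_pos": [-0.016, -0.033, 0.08], "yaw": -1}, {"grip": 0.4, "delta_pos": [-0.016, -0.033, 0.08], "yaw": -1}, {"grip": 0.4, "delta_pos": [-0.016, -0.033, 0.08], "yaw": -1}]}}

```text
time: 39.65
eef_pos: [0.4557, -0.4016, 0.1548]
tool_rot: [0.063, 0.998, -0.001, 0.001]
contact_force: [-0.6, -0.6, 0.4]
grip_width: 0.301
grip_force: 0.0
```

```bash
python3 d.py .456 -.3998 .109 82.6
```

```text
q [-0.91  0.41  1.48 -0.    1.25 -2.35] eef [ 0.4557 -0.4016  0.1548] F [-0.6 -0.6  0.4] grip 28.0 0.0 t 39.6
world [ 0.456 -0.4    0.109] delta [-0.      0.0019  0.0458] yaw 0.2
```

{"name": "send_rows", "arguments": {"increments": [{"grip": 0.4, "delta_pos": [0, 0.002, 0.015], "yaw": 0}, {"grip": 0.4, "delta_pos": [0, 0.002, 0.03], "yaw": 0}, {"grip": 0.4, "delta_pos": [0, 0.002, 0.04], "yaw": 0}, {"grip": 0.4, "delta_pos": [0, 0.002, 0.045], "yaw": 0}, {"grip": 1, "delta_pos": [0, 0.002, 0.045], "yaw": 0}, {"grip": 1, "delta_pos": [0, 0.002, 0.045], "yaw": 0}, {"grip": 1, "delta_pos": [0, 0.002, 0.045], "yaw": 0}, {"grip": 1, "delta_pos": [0, 0.002, 0.045], "yaw": 0}, {"grip": 1, "delta_pos": [0, 0.002, 0.045], "yaw": 5}, {"grip": 1, "delta_pos": [0, 0.002, 0.045], "yaw": 10}]}}

```text
time: 40.65
eef_pos: [0.456, -0.3993, 0.1094]
tool_rot: [0.151, 0.989, -0.0, 0.0]
contact_force: [0.7, 1.6, 2.2]
grip_width: 0.126
grip_force: 30.0
```

```bash
python3 d.py; python3 -c "
from rig import env; print(env.state()['ft_torque'])"
```

```text
q [-0.9   0.45  1.54  0.    1.15 -2.17] eef [ 0.456  -0.3993  0.1094] F [0.7 1.6 2.2] grip 11.7 30.0 t 40.6
[ 0.26887676 -0.03907835  0.09594905]
```

{"name": "send_rows", "arguments": {"increments": [{"grip": 1, "delta_pos": [0, 0, 0], "yaw": 7}, {"grip": 1, "delta_pos": [0, 0, 0], "yaw": 14}, {"grip": 1, "delta_pos": [0, 0, 0], "yaw": 21}, {"grip": 1, "delta_pos": [0, 0, 0], "yaw": 28}, {"grip": 1, "delta_pos": [0, 0, 0], "yaw": 35}, {"grip": 1, "delta_pos": [0, 0, 0], "yaw": 42}, {"grip": 1, "delta_pos": [0, 0, 0], "yaw": 49}, {"grip": 1, "delta_pos": [0, 0, 0], "yaw": 56}, {"grip": 1, "delta_pos": [0, 0, 0], "yaw": 62}, {"grip": 1, "delta_pos": [0, 0, 0], "yaw": 62}]}}

```text
time: 41.65
eef_pos: [0.4564, -0.3989, 0.1094]
tool_rot: [0.638, 0.77, 0.001, 0.001]
contact_force: [2.1, 3.8, 2.0]
grip_width: 0.131
grip_force: 30.0
```

{"name": "send_rows", "arguments": {"increments": [{"grip": 0.6, "delta_pos": [0, 0, 0], "yaw": 0}, {"grip": 0.6, "delta_pos": [0, 0, 0], "yaw": 0}, {"grip": 1, "delta_pos": [0, 0, 0], "yaw": 0}, {"grip": 1, "delta_pos": [0, 0, 0], "yaw": 0}, {"grip": 1, "delta_pos": [0, 0, 0], "yaw": 0}, {"grip": 1, "delta_pos": [0, 0, 0], "yaw": 7}, {"grip": 1, "delta_pos": [0, 0, 0], "yaw": 14}, {"grip": 1, "delta_pos": [0, 0, 0], "yaw": 21}, {"grip": 1, "delta_pos": [0, 0, 0], "yaw": 28}, {"grip": 1, "delta_pos": [0, 0, 0], "yaw": 35}]}}

```text
time: 42.65
eef_pos: [0.4565, -0.3994, 0.1086]
tool_rot: [0.841, 0.541, 0.001, 0.001]
contact_force: [4.8, 0.1, -2.4]
grip_width: 0.126
grip_force: 30.0
```

```bash
python3 d.py .456 -.3998 .109 0; python3 -c "
from rig import env; print(env.state()['ft_torque'])"
```

```text
q [-0.9   0.45  1.54  0.    1.15 -0.48] eef [ 0.4565 -0.3994  0.1086] F [ 4.8  0.1 -2.4] grip 11.7 30.0 t 42.6
world [ 0.456 -0.4    0.109] delta [-0.0006 -0.0003 -0.0004] yaw -24.5
[ 0.00278853 -0.77553966  0.08400086]
```

{"name": "send_rows", "arguments": {"increments": [{"grip": 1, "delta_pos": [0, 0, 0], "yaw": 7}, {"grip": 1, "delta_pos": [0, 0, 0], "yaw": 14}, {"grip": 1, "delta_pos": [0, 0, 0], "yaw": 21}, {"grip": 1, "delta_pos": [0, 0, 0], "yaw": 28}, {"grip": 1, "delta_pos": [0, 0, 0], "yaw": 35}, {"grip": 1, "delta_pos": [0, 0, 0], "yaw": 35}, {"grip": 0.6, "delta_pos": [0, 0, 0], "yaw": 35}, {"grip": 0.6, "delta_pos": [0, 0, 0], "yaw": 35}, {"grip": 1, "delta_pos": [0, 0, 0], "yaw": 35}, {"grip": 1, "delta_pos": [0, 0, 0], "yaw": 35}]}}

```text
time: 43.65
eef_pos: [0.4555, -0.4, 0.1087]
tool_rot: [0.964, 0.265, -0.0, 0.001]
contact_force: [0.0, -2.2, -2.8]
grip_width: 0.125
grip_force: 30.0
```

{"name": "send_rows", "arguments": {"increments": [{"grip": 1, "delta_pos": [0, 0, 0], "yaw": 0}, {"grip": 1, "delta_pos": [0, 0, 0], "yaw": 6}, {"grip": 1, "delta_pos": [0, 0, 0], "yaw": 12}, {"grip": 1, "delta_pos": [0, 0, 0], "yaw": 18}, {"grip": 1, "delta_pos": [0, 0, 0], "yaw": 24}, {"grip": 1, "delta_pos": [0, 0, 0], "yaw": 30}, {"grip": 1, "delta_pos": [0, 0, 0], "yaw": 36}, {"grip": 1, "delta_pos": [0, 0, 0], "yaw": 42}, {"grip": 1, "delta_pos": [0, 0, 0], "yaw": 45}, {"grip": 1, "delta_pos": [0, 0, 0], "yaw": 45}]}}

```text
time: 44.65
eef_pos: [0.4554, -0.3991, 0.1087]
tool_rot: [0.992, -0.124, -0.0, -0.0]
contact_force: [0.4, -0.3, 0.0]
grip_width: 0.124
grip_force: 30.0
```

```bash
python3 d.py .456 -.3998 .109 0; python3 -c "
from rig import env; s=env.state();print(s['ft_torque'],s['effort'][5])"
```

```text
q [-0.9   0.45  1.54 -0.    1.15  0.92] eef [ 0.4554 -0.3991  0.1087] F [ 0.4 -0.3  0. ] grip 11.6 30.0 t 44.6
world [ 0.456 -0.4    0.109] delta [ 0.0008  0.0005 -0.0003] yaw 75.8
[-0.08106145  0.14564031 -0.03755321] 0.5342138931155205
```

{"name": "send_rows", "arguments": {"increments": [{"grip": 0.6, "delta_pos": [0, 0, 0], "yaw": 0}, {"grip": 0.6, "delta_pos": [0, 0, 0], "yaw": 0}, {"grip": 1, "delta_pos": [0, 0, 0], "yaw": 0}, {"grip": 1, "delta_pos": [0, 0, 0], "yaw": 0}, {"grip": 1, "delta_pos": [0, 0, 0], "yaw": 6}, {"grip": 1, "delta_pos": [0, 0, 0], "yaw": 12}, {"grip": 1, "delta_pos": [0, 0, 0], "yaw": 18}, {"grip": 1, "delta_pos": [0, 0, 0], "yaw": 24}, {"grip": 1, "delta_pos": [0, 0, 0], "yaw": 30}, {"grip": 1, "delta_pos": [0, 0, 0], "yaw": 30}]}}

```text
time: 45.65
eef_pos: [0.4557, -0.3987, 0.1087]
tool_rot: [0.926, -0.377, -0.0, -0.0]
contact_force: [0.4, 1.8, 1.1]
grip_width: 0.127
grip_force: 30.0
```

```bash
python3 d.py .456 -.3998 .109 0; python3 -c "
from rig import env; s=env.state();print(s['ft_torque'],s['effort'][5])"
```

```text
q [-0.9   0.45  1.54  0.    1.15  1.44] eef [ 0.4557 -0.3987  0.1087] F [0.4 1.8 1.1] grip 11.8 30.0 t 45.6
world [ 0.456 -0.4    0.109] delta [ 0.001   0.0006 -0.0003] yaw 45.8
[ 0.39553392 -0.00458172 -0.08159347] 1.032794639468193
```

{"name": "send_rows", "arguments": {"increments": [{"grip": 0.6, "delta_pos": [0, 0, 0], "yaw": 0}, {"grip": 0.6, "delta_pos": [0, 0, 0], "yaw": 0}, {"grip": 1, "delta_pos": [0, 0, 0], "yaw": 0}, {"grip": 1, "delta_pos": [0, 0, 0], "yaw": 0}, {"grip": 1, "delta_pos": [0, 0, 0], "yaw": 3}, {"grip": 1, "delta_pos": [0, 0, 0], "yaw": 6}, {"grip": 1, "delta_pos": [0, 0, 0], "yaw": 9}, {"grip": 1, "delta_pos": [0, 0, 0], "yaw": 12}, {"grip": 1, "delta_pos": [0, 0, 0], "yaw": 14}, {"grip": 1, "delta_pos": [0, 0, 0], "yaw": 14}]}}

```text
time: 46.65
eef_pos: [0.4554, -0.3983, 0.1087]
tool_rot: [0.874, -0.486, -0.001, -0.0]
contact_force: [-0.2, 4.1, 2.6]
grip_width: 0.15
grip_force: 35.7
```

```bash
python3 d.py .456 -.3998 .109 0; python3 -c "
from rig import env; s=env.state();print(s['ft_torque'],s['effort'][5])"
```

```text
q [-0.9   0.45  1.54  0.    1.15  1.68] eef [ 0.4554 -0.3983  0.1087] F [-0.2  4.1  2.6] grip 13.9 35.7 t 46.6
world [ 0.456 -0.4    0.109] delta [ 0.0015  0.0003 -0.0003] yaw 31.9
[0.78506892 0.1232364  0.79289684] 1.2309378013014793
```

The jaws are being forced apart and the wrist moment is 0.8 N m, so this is the stop. I'll let go, rise and check.

{"name": "send_rows", "arguments": {"increments": [{"grip": 0.4, "delta_pos": [0, 0, 0], "yaw": 0}, {"grip": 0.4, "delta_pos": [0, 0, 0], "yaw": 0}, {"grip": 0.4, "delta_pos": [0, 0, 0], "yaw": 0}, {"grip": 0.4, "delta_pos": [0, 0, -0.02], "yaw": 0}, {"grip": 0.4, "delta_pos": [0, 0, -0.05], "yaw": 0}, {"grip": 0.4, "delta_pos": [0, 0, -0.09], "yaw": 0}, {"grip": 0.4, "delta_pos": [-0.0, 0, -0.13], "yaw": 0}, {"grip": 0.4, "delta_pos": [0.02, -0.01, -0.15], "yaw": 0}, {"grip": 0.4, "delta_pos": [0.05, -0.03, -0.15], "yaw": 0}, {"grip": 0.4, "delta_pos": [0.05, -0.03, -0.15], "yaw": 0}]}}

```text
time: 47.65
eef_pos: [0.5099, -0.4278, 0.2584]
tool_rot: [0.874, -0.486, 0.001, 0.0]
contact_force: [-0.7, -0.1, -0.7]
grip_width: 0.298
grip_force: 0.0
```

```bash
python3 d.py .36 -.05 .25 0; python3 -c "
from h import *
c=cam('side');u,v=proj(c,[.456,-.36,.13]).astype(int); cv2.imwrite('pics/s5.png',cv2.resize(c['frame'][v-60:v+60,u-80:u+80],(640,480),interpolation=cv2.INTER_CUBIC))"
```

```text
q [-0.87  0.45  1.16  0.    1.53  1.72] eef [ 0.5099 -0.4278  0.2584] F [-0.7 -0.1 -0.7] grip 27.8 0.0 t 47.6
world [ 0.36 -0.05  0.25] delta [-0.4    -0.0718  0.0074] yaw 31.8
```

View pics/s5.png

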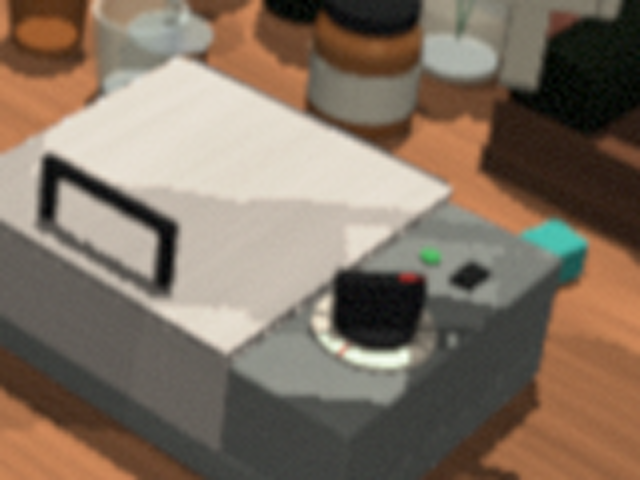

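The lid is shut and the wing has turned, with its red end now toward the rear right. I'll move clear to measure the angle.

{"name": "send_rows", "arguments": {"increments": [{"grip": 0.4, "delta_pos": [-0.02, 0, 0], "yaw": 0}, {"grip": 0.4, "delta_pos": [-0.06, -0.01, 0], "yaw": 0}, {"grip": 0.4, "delta_pos": [-0.1, -0.02, 0], "yaw": 0}, {"grip": 0.4, "delta_pos": [-0.14, -0.025, 0], "yaw": 0}, {"grip": 0.4, "delta_pos": [-0.18, -0.03, 0], "yaw": 0}, {"grip": 0.4, "delta_pos": [-0.22, -0.04, 0], "yaw": 0}, {"grip": 0.4, "delta_pos": [-0.26, -0.05, 0], "yaw": 0}, {"grip": 0.4, "delta_pos": [-0.3, -0.055, 0], "yaw": 0}, {"grip": 0.4, "delta_pos": [-0.34, -0.06, 0], "yaw": 0}, {"grip": 0.4, "delta_pos": [-0.38, -0.07, 0], "yaw": 0}]}}

```text
time: 48.7
eef_pos: [0.3643, -0.0647, 0.258]
tool_rot: [0.873, -0.487, -0.0, 0.0]
contact_force: [0.9, 0.9, 0.0]
grip_width: 0.3
grip_force: 0.0
```

{"name": "send_rows", "arguments": {"increments": [{"grip": 0.4, "delta_pos": [-0.03, 0, 0], "yaw": 0}, {"grip": 0.4, "delta_pos": [-0.06, 0, 0], "yaw": 0}, {"grip": 0.4, "delta_pos": [-0.09, 0, 0], "yaw": 0}, {"grip": 0.4, "delta_pos": [-0.12, 0, 0], "yaw": 0}, {"grip": 0.4, "delta_pos": [-0.12, 0, 0], "yaw": 0}, {"grip": 0.4, "delta_pos": [-0.12, 0, 0], "yaw": 0}, {"grip": 0.4, "delta_pos": [-0.12, 0, 0], "yaw": 0}, {"grip": 0.4, "delta_pos": [-0.12, 0, 0], "yaw": 0}, {"grip": 0.4, "delta_pos": [-0.12, 0, 0], "yaw": 0}, {"grip": 0.4, "delta_pos": [-0.12, 0, 0], "yaw": 0}]}}

```text
time: 49.7
eef_pos: [0.3037, 0.0355, 0.2585]
tool_rot: [0.873, -0.487, -0.0, 0.0]
contact_force: [-0.9, -0.4, 0.1]
grip_width: 0.297
grip_force: 0.0
```

```bash
python3 l2.py; python3 d.py .456 -.4 .25 -144.4; python3 -c "
from h import *
c=cam('top'); cv2.imwrite('pics/t9.png',cv2.resize(c['frame'],(800,600)))"
```

```text
2046 [-0.0017  0.0121  0.0999] 0.0942
5443 [-0.0075 -0.0017  0.1029] 0.0997
122 [ 0.4564 -0.4001  0.1323] ((456.789306640625, -400.6558532714844), (11.965509414672852, 50.32543182373047), 42.551944732666016)
axis deg 132.9687586499121
red 16 [ 0.46759731 -0.41223213  0.13327348]
handle top [0.14368983 0.14618433] 178
q [-0.25 -0.24  1.95 -0.    1.44  2.33] eef [0.3036 0.0356 0.2585] F [ 0.7 -0.  -0. ] grip 27.6 0.0 t 49.8
world [ 0.456 -0.4    0.25 ] delta [0.4506 0.0996 0.0084] yaw -3.9
```

View pics/t9.png

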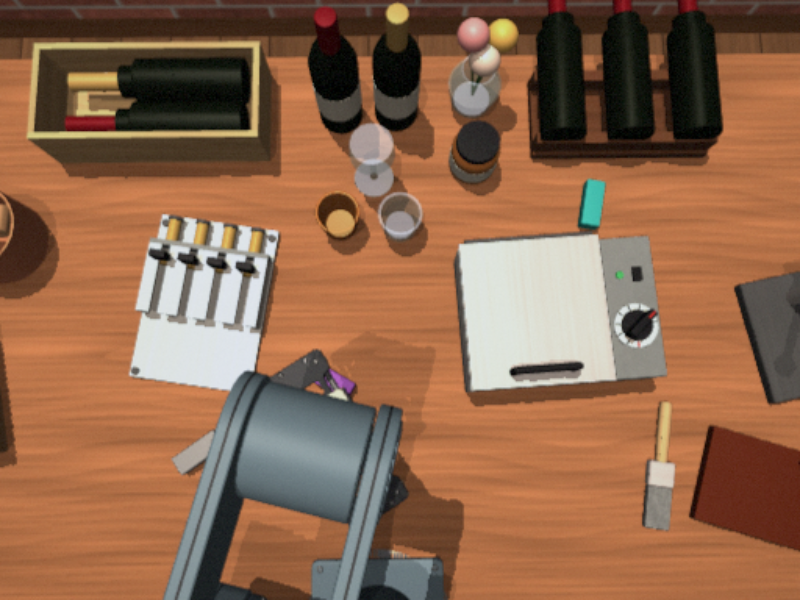

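The red end turned from 172.6° to -47°, which is 220°. Measured from the dial's zero along tank -x it is now at about 4.0 rad, the stop. The lid is shut, the slides are home, the glasses stand where they were, and the robot is clear.

```bash
python3 -c "
from rig import env; print(env.job_done())"
```

```text
the job is handed in; nothing more can be done
None
```

The job is handed in: bars 1 and 2 and the spare lie in the tank, the lid is shut, the timer is wound to its stop, the slides are home and the glasses stand where they were.

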